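# Take the middle lens case out of a sloping stack

## Task

Three lens cases are stacked on the sloping rack and the eye exam needs the long one in the middle: lift the top case off and lay it flat on the rubber mat, then lay the middle case flat in the aluminium tray, then put the top case back squarely on the bottom case, which stays on the rack. Set the cases down rather than dropping them, and leave the other things on the table where they are.

Things in the scene. Friction and masses are not known exactly. Their poses are not given: they have to be found in the camera images.
- rack: fixed grey-painted metal rack, base plate 130 (x) x 190 mm (y), origin at the centre of its underside on the table. It carries a flat sloping seat whose low edge is towards the rack's -x (the robot) and rises towards its +x: the seat's normal leans 25 deg from vertical towards -x. Seat 96 mm along the slope, 190 mm wide (y).
- rack_seat (a point): centre of the rack's sloping seat surface, 70 mm above the table (axes as the rack's, not tilted). Along the low edge two steel stop posts, 14 mm wide, at y = +52 and -52 mm, rise 44 mm square to the seat; their inner faces are 34 mm down-slope of this point, 4 mm clear of the cases. The 90 mm between them is open for a finger.
- case_top: white plastic lens case, a plain flat-topped box 150 mm long (its y), 60 mm wide (its x), 32 mm high (its z), about 0.25 kg. Origin at the centre of its underside. Both ends alike: it may be turned end for end. At the start it is the uppermost of the three cases stacked square to the sloping seat, so it is tilted 25 deg like the seat; its x points up the slope, its y along the rack's y.
- case_middle: white plastic lens case, a plain flat-topped box 180 mm long (its y), 60 mm wide (its x), 32 mm high (its z), about 0.3 kg. Origin at the centre of its underside. Both ends alike: it may be turned end for end. The longest case; at the start between the other two, its ends sticking out 15 mm beyond them. Same axes as the top case.
- case_bottom: white plastic lens case, a plain flat-topped box 150 mm long (its y), 60 mm wide (its x), 32 mm high (its z), about 0.25 kg. Origin at the centre of its underside. Both ends alike: it may be turned end for end. Lies directly on the sloping seat, origin within 5 mm of the seat's centre. Same axes as the top case. Stays there.
- tray: fixed shallow open aluminium tray, 220 (x) x 150 mm (y) outside, 20 mm high, walls 4 mm thick, floor 4 mm thick. Origin at the centre of its underside on the table. To the left or right of the rack.
- mat: fixed dark rubber mat 220 (x) x 150 mm (y), 3 mm thick, flat on the table on the side of the rack opposite the tray; nothing else on it. Origin at the centre of its underside.
- torch: bystander: dark hand torch 125 mm long, lying on the table between the arm and the rack; not to be disturbed
- jar: bystander: clear jar with a white lid, 52 mm across, 70 mm high, behind the table's left half; not to be disturbed
- tape_roll: bystander: roll of paper tape lying flat, 90 mm across, 24 mm high, behind the right half; not to be disturbed
- wrench: bystander: steel wrench lying behind the rack; not to be disturbed
- occluder: bystander: flat black eye-cover paddle lying at the back left, about 200 mm long, 8 mm high; not to be disturbed
- carton: bystander: cardboard carton 90 x 130 x 55 mm at the back right; not to be disturbed
- bottle: bystander: white bottle 48 mm across, 130 mm high, far left; not to be disturbed
There are look-alikes about, which are no part of the job. What is shaped like the case_middle but blue is not meant. What is shaped like the case_top but brown is not meant.

How it is judged:
By the outcome, as a careful person would: the job done as asked, in the order asked, and still so for the second after the job is handed in, with the robot touching nothing.
It also fails if it takes over 72 s, if anything falls off the work surface, if the arm or the gripper's body presses on something with over 40 N, if the wrist force passes 120 N, or if a joint passes its speed limit or range.

## Robot

A 6-joint arm with a two-finger parallel gripper is mounted at the origin on the work surface. World frame = base frame: x ahead of the robot, y to its left, z up, the work surface at z = 0. Lengths are in m, angles in degrees, forces in N, time in s.
With the tool pointing down it reaches from about 0.4 to 0.825 m from the base axis. Payload 7 kg.
Tool frame: the origin (TCP) lies on the centre line of the jaws, within the pads' length; the fingertips stand 17 mm ahead of it and the grasp point (between the pads) lies 2 mm behind it; z points along the fingers, y is the direction in which the jaws open and shut (so a half turn about z gives the same grasp; the last joint's range is limited). The gripper opens to 88 mm and grips with 3 to 60 N. Pads are 19 mm wide; open, the fingers measure 130 mm over their backs; the gripper's body (78 mm by 193 mm) begins 47 mm behind the grasp point.
Start: joints at [-47.607, 20.546, 0.682, 0, -70.136, -16.507], TCP at [0.295, -0.607, 0.244] pointing down, gripper open.
Joint ranges: [-176.03, 176.03], [-82.01, 121.73], [-58.28, 71.71], [-173.87, 95.51], [-174.79, -0.11], [-173.66, 173.66]. Speed limits (degrees/s): [136.94, 136.94, 172.46, 180, 180, 180].

## Interface

Orientations are given as [roll, pitch, yaw] about the fixed x, y, z axes, in that order (R = Rz(yaw) Ry(pitch) Rx(roll)).
In Python, from plant import telemetry, vision, close_job, recognise, silhouettes, place_of gives the robot as it stands.
- The arm moves only by the shell command python3 -m handwheel 'ROWS'. ROWS is JSON, a list that holds one entry, the list of rows, each a list of 5 numbers: the shift along the tool's x, y, z in m, then the turn about the tool's z in rad, then the closure, from 0 (fully open) to 1 (shut). In form: [[[tx, ty, tz, yaw, gripper], ...]]. A call has 1 to 20 rows; each row shifts and turns the commanded pose from where the row before left it, along the tool's axes as they then stand; what a row does not reach is not made up. A row lasts 1/12 s, in which the tool goes at most 41.7 mm and 7.16 degrees, less where a joint would pass 70% of its speed; a pose out of reach is approached as far as the arm can. A call with a gripper value outside its range is refused whole. The fingers move at their own pace and stop on an object; the grip force is fixed at half the most. Time passes only in rows, so rows that do not move let the fingers close. It gives the time, the measured TCP pose, the force and the opening at its end, in the units of the state.
- telemetry.get_obs(): the state, without advancing time (a new reading comes with each control period).
- vision.snapshot(name): name is "scene" or "top" or "wrist"; returns a dict with "color" (420x560x3 uint8, red, green, blue), "mtx" (3x3 intrinsics, pixels), "cam_to_world" (4x4, takes a point from camera to world coordinates); the wrist camera has in their place "tool_from_camera" (4x4, takes a point from camera to tool coordinates, whose origin is the TCP and whose axes are the flange's). Camera axes: x right, y down, z forward; pixel columns grow to the right and rows downward; lengths in m; the calibration is good to about 2 mm. The wrist camera is an equidistant fisheye: a pixel r from the principal point sees the ray r / f radians off the axis. A picture is of the moment at which its call begins: read the wrist's pose just before it. There is no depth.
- close_job(): hands the job in, once; it reports no verdict.
Trained networks look in a picture, given as the dict that the camera call returned (one of the last four; its "shot" number tells which), for a name from the list of things; names that differ only in an ending like _2 or _b are one class to them, and where a whole thing is asked for, a point or a joint stands for the part that bears it (a point fixed in the world has none). Each returns a list of dicts, best first, with "conf" (0 to 1); they miss things now and then, are a little off and sometimes report something else, mostly with a low value. They report only what shows in the picture. A call takes as long as a camera call. They do not tell look-alikes from the thing itself.
- recognise(name, picture): "xy" ([column, row] in pixels, amid what is visible of it).
- silhouettes(name, picture): "region" (420x560 bool, what is visible of it) and "xy" ([column, row] in pixels, amid what is visible of it).
- place_of(name, picture): "xy" ([column, row] in pixels: a listed point, or the origin of a listed thing).
The state is a dict: "clock": time; "joint_pos": joint angles; "qvel": joint speeds; "tau": joint torques, N m; "tool_pos": TCP position; "orientation": TCP orientation; "force": force on the tool from outside, world axes, zero at the start; "moment": the same for the moment, N m; "opening": finger opening in m.
Only numpy, scipy, OpenCV 4.12 (cv2) and the standard library are available. Lean on these libraries where they do the work, as an engineer would, in place of code of your own. Each camera call takes 0.05 s, during which the arm holds its last target.

## Working session

There is one attempt and no reset: what is moved stays moved. The work goes in short steps, Python scripts to look and compute and a shell command to move; the robot and the scene stay as the last step left them, time stands still between calls to the robot, and variables do not carry over. Pictures are saved under pics/ and viewed, and the job is handed in when it is done.

```bash
mkdir -p pics; ls
cat > h.py <<'E'
import numpy as np, cv2
from plant import telemetry, vision, recognise, silhouettes, place_of
def save(p,n): cv2.imwrite('pics/'+n+'.png',cv2.cvtColor(p['color'],cv2.COLOR_RGB2BGR))
def ray(p,px):
    K=p['mtx'];T=np.array(p['cam_to_world']);d=np.linalg.inv(K)@[px[0],px[1],1.];return T[:3,3],T[:3,:3]@d
def onz(p,px,z):
    o,d=ray(p,px);return o+d*(z-o[2])/d[2]
def proj(p,X):
    T=np.linalg.inv(np.array(p['cam_to_world']));X=np.atleast_2d(X);c=X@T[:3,:3].T+T[:3,3];q=c@np.array(p['mtx']).T;return q[:,:2]/q[:,2:]
E
python3 - <<'E'
from h import *
np.set_printoptions(precision=4,suppress=True)
print(telemetry.get_obs())
for n in ['scene','top']:
    p=vision.snapshot(n);save(p,n+'0');print(n,p['mtx'],np.array(p['cam_to_world']))
    for o in ['rack','rack_seat','case_top','case_middle','case_bottom','tray','mat']:
        print(o,[(np.round(r['xy']),round(r['conf'],2)) for r in recognise(o,p)][:4] if o!='rack_seat' else '',[(np.round(r['xy'],1),round(r['conf'],2)) for r in place_of(o,p)][:4])
E
```

```text
pics
{'clock': 0.0, 'joint_pos': array([-47.6073,  20.5914,   0.6307,  -0.0205, -70.1352, -16.5069]), 'qvel': array([ 0.0738, -0.1561,  0.012 , -0.0801, -0.0302,  0.0138]), 'tau': array([  0.0003, -58.2726,  29.3056,   6.9976,   0.0068,  -0.0002]), 'tool_pos': array([ 0.2945, -0.6069,  0.2426]), 'orientation': array([ 179.9026,   -0.0088, -154.1212]), 'force': array([-0.631 , -0.3588, -0.1118]), 'moment': array([-0.0023, -0.0021,  0.0129]), 'opening': 0.08748047741856212}
scene [[420.0702   0.     286.1617]
 [  0.     420.0702 213.7411]
 [  0.       0.       1.    ]] [[-0.8437  0.3373 -0.4177  1.0144]
 [ 0.5369  0.5231 -0.6619  0.8731]
 [-0.0048 -0.7827 -0.6224  0.8566]
 [ 0.      0.      0.      1.    ]]
rack [(array([240., 231.]), 0.71)] [(array([242.8, 232.3]), 0.89), (array([242.7, 210.6]), 0.21)]
rack_seat  [(array([243.1, 211.4]), 0.81)]
case_top [(array([292., 188.]), 0.69), (array([247., 194.]), 0.66)] [(array([250.2, 195.4]), 0.94), (array([294., 186.]), 0.76)]
case_middle [(array([246., 202.]), 0.68), (array([425., 245.]), 0.59)] [(array([423.3, 242.1]), 0.91), (array([243.
[... 552 characters left out ...]
.69), (array([389., 232.]), 0.23)] []
rack_seat  [(array([304.4, 188.8]), 0.73)]
case_top [(array([306., 192.]), 0.95), (array([325., 258.]), 0.63)] [(array([325.2, 258.6]), 0.88), (array([308.7, 193.3]), 0.63)]
case_middle [(array([195., 303.]), 0.57), (array([282., 200.]), 0.56), (array([308., 193.]), 0.27)] [(array([306.4, 191.3]), 0.76), (array([192. , 302.4]), 0.72)]
case_bottom [] [(array([304.6, 185.1]), 0.49)]
tray [(array([387., 230.]), 0.78), (array([308., 196.]), 0.25), (array([401., 168.]), 0.24)] [(array([386.9, 231.6]), 0.76)]
mat [(array([197., 223.]), 0.81), (array([306., 196.]), 0.6), (array([307., 180.]), 0.36)] [(array([197.1, 221.1]), 0.57), (array([305.5, 191.5]), 0.56)]
```

View pics/scene0.png

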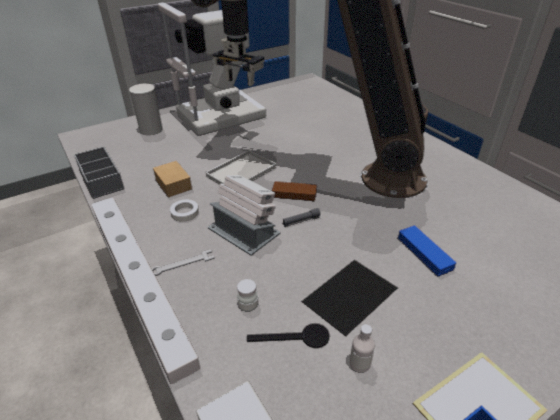

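View pics/top0.png

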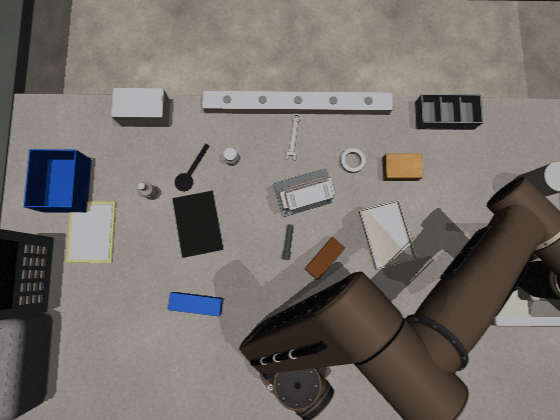

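The stack of three white cases sits on the rack, at about (308,193) in the top view and (246,200) in the scene view. The look-alikes are the blue box at top (195,303) and the brown box at top (325,258). Neither is white or on the rack, so the white stack is the one meant. The mat is at top (197,223) on the left and the tray at (387,235) on the right. I'll check this in an enlarged crop.

Run:
```python
import cv2,numpy as np
a=cv2.imread('pics/top0.png')[160:225,260:350];b=cv2.imread('pics/scene0.png')[165:260,195:300]
a=cv2.resize(a,(540,390),interpolation=cv2.INTER_CUBIC);b=cv2.resize(b,(630,570),interpolation=cv2.INTER_CUBIC)
cv2.imwrite('pics/crA.png',a);cv2.imwrite('pics/crB.png',b)
```

```text
(no output)
```

View pics/crA.png

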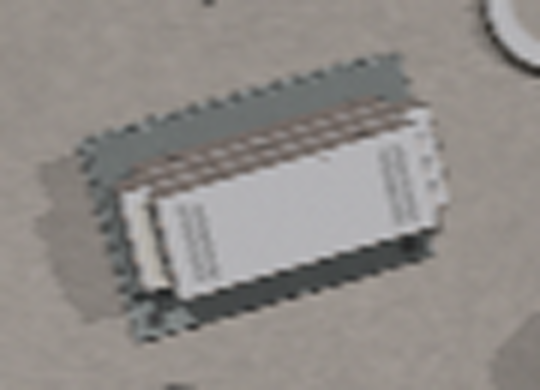

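View pics/crB.png

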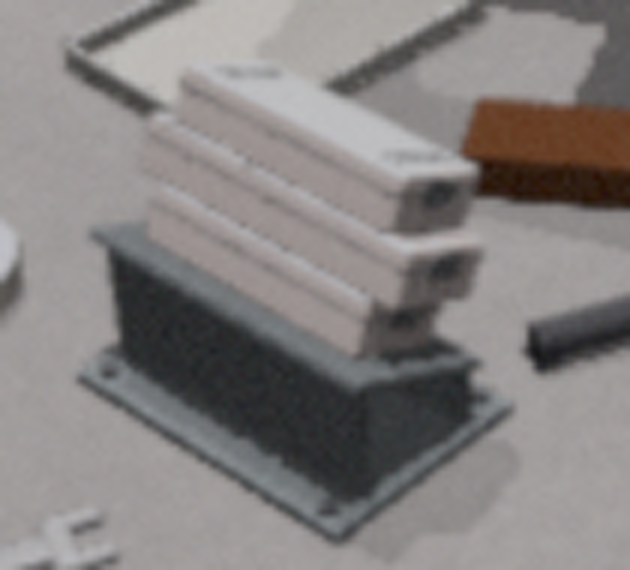

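The crop confirms it: three white cases on the grey rack, with the longer one in the middle and its ends sticking out. I'll fit the poses now.

```bash
cat > fit.py <<'E'
from h import *
from scipy.optimize import least_squares
np.set_printoptions(precision=4,suppress=True)
s25,c25=np.sin(np.radians(25)),np.cos(np.radians(25))
def seat2rack(u,y,h): # upslope, y, height normal
    return np.array([u*c25-h*s25, y, 0.07+u*s25+h*c25])
def rack2w(P,x,y,yaw):
    c,s=np.cos(yaw),np.sin(yaw);P=np.atleast_2d(P);return np.c_[x+c*P[:,0]-s*P[:,1],y+s*P[:,0]+c*P[:,1],P[:,2]]
E
python3 - <<'E'
from fit import *
t=vision.snapshot('top');s=vision.snapshot('scene')
A=lambda x,y:(260+x/6,160+y/6)
B=lambda x,y:(195+x/6,165+y/6)
T=.096
obs=[]
for cam,f,l in [(t,A,[((187,298),'c',-.03,.075,T),((158,198),'c',.03,.075,T),((410,126),'c',.03,-.075,T),((437,232),'c',-.03,-.075,T),
   ((396,55),'b',.065,-.095),((80,146),'b',.065,.095),((140,338),'b',-.065,.095)]),
  (s,B,[((400,186),'c',.03,.075,T),((478,170),'c',-.03,.075,T),((395,232),'c',.03,.075,.064),((184,82),'c',.03,-.075,T),((80,377),'b',.065,-.095),((340,540),'b',.065,.095),((512,406),'b',-.065,.095)])]:
    for o in l: obs.append((cam,np.array(f(*o[0])),o[1:]))
def res(p,full=False):
    r=[]
    for cam,px,o in obs:
        if o[0]=='b': P=rack2w([o[1],o[2],0.004],*p[:3])
        else:
            u,y=o[1],o[2];c,s_=np.cos(p[5]),np.sin(p[5])
            P=rack2w(seat2rack(p[3]+c*u-s_*y,p[4]+s_*u+c*y,o[3]),*p[:3])
        r.append(proj(cam,P)[0]-px)
    return np.array(r) if full else np.ravel(r)
q=least_squares(res,[.6,0,.26,0,0,0],loss='soft_l1')
print(q.x,np.degrees(q.x[2]),np.degrees(q.x[5]));print(res(q.x,True))
for z,n in [(0.003,'mat'),(0.004,'tray')]:
    for r in silhouettes(n,t)[:3]:
        m=r['region'].astype(np.uint8);c=max(cv2.findContours(m,0,2)[0],key=cv2.contourArea);b=cv2.boxPoints(cv2.minAreaRect(c))
        print(n,r['conf'],r['xy'],m.sum(),[onz(t,x,z)[:2] for x in b])
E
```

```text
[ 0.5954 -0.0401  0.2981 -0.0014  0.0004 -0.0149] 17.078417858669567 -0.851594374690289
[[-1.7979  0.6281]
 [-1.2721  0.1871]
 [ 0.7706 -0.1244]
 [-0.0108 -0.6456]
 [-4.8511 -0.498 ]
 [-1.4065 -1.2399]
 [-1.0665  0.3997]
 [ 0.3597 -2.8715]
 [ 0.6732 -1.3535]
 [-1.6594 -0.0525]
 [ 0.1103 -4.4549]
 [-0.824  -1.002 ]
 [-0.7314 -0.9637]
 [-0.059  -1.0171]]
mat 0.64 [195.1, 222.8] 2429 [array([0.5725, 0.4366]), array([0.6021, 0.286 ]), array([0.3858, 0.2408]), array([0.3578, 0.3883])]
tray 0.84 [387.9, 232.2] 2681 [array([ 0.5326, -0.2412]), array([ 0.5817, -0.3976]), array([ 0.3591, -0.4559]), array([ 0.3125, -0.3027])]
```

```bash
cat >> fit.py <<'E'
def boxpts(off,L,h0,h1,W=.06):
    u0,y0,a=off;c,s=np.cos(a),np.sin(a)
    return [seat2rack(u0+c*u-s*y,y0+s*u+c*y,h) for h in(h0,h1) for u,y in((-W/2,-L/2),(W/2,-L/2),(W/2,L/2),(-W/2,L/2))]
def draw(img,cam,pts,col,sc,o):
    q=(proj(cam,pts)-o)*sc
    for i,j in [(0,1),(1,2),(2,3),(3,0),(4,5),(5,6),(6,7),(7,4),(0,4),(1,5),(2,6),(3,7)]:
        cv2.line(img,tuple(np.int32(q[i]+sc/2)),tuple(np.int32(q[j]+sc/2)),col,1,cv2.LINE_AA)
def overlay(cam,name,o,wh,sc,rk,off,which=(0,1,2,3,4)):
    im=cv2.cvtColor(cam['color'],cv2.COLOR_RGB2BGR)[o[1]:o[1]+wh[1],o[0]:o[0]+wh[0]]
    im=cv2.resize(im,None,fx=sc,fy=sc,interpolation=cv2.INTER_CUBIC)
    L=[(off,.15,.064,.096,(0,0,255)),(off,.18,.032,.064,(0,180,0)),(off,.15,0,.032,(255,0,0))]
    for k,(f,l,a,b,c) in enumerate(L):
        if k in which: draw(im,cam,rack2w(boxpts(f,l,a,b),*rk),c,sc,o)
    if 3 in which: draw(im,cam,rack2w([(x,y,z) for z in(0,.006) for x,y in((-.065,-.095),(.065,-.095),(.065,.095),(-.065,.095))],*rk),(0,255,255),sc,o)
    if 4 in which: draw(im,cam,rack2w(boxpts((0,0,0),.19,-.004,0,.096),*rk),(255,255,0),sc,o)
    cv2.imwrite('pics/'+name+'.png',im)
E
python3 - <<'E'
from fit import *
t=vision.snapshot('top');s=vision.snapshot('scene')
rk=(.5954,-.0401,.285);off=(0,0,0)
overlay(t,'ovA',(260,160),(90,65),6,rk,off);overlay(s,'ovB',(195,165),(105,95),6,rk,off)
E
```

```text
(no output)
```

View pics/ovA.png

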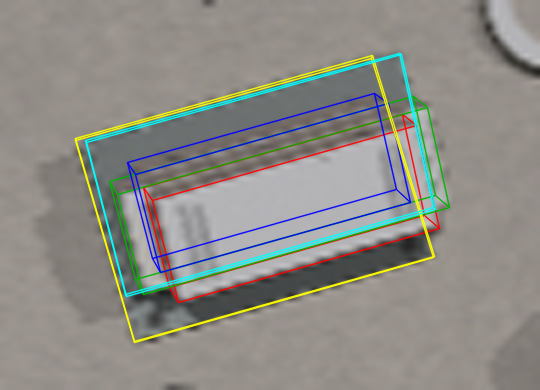

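View pics/ovB.png

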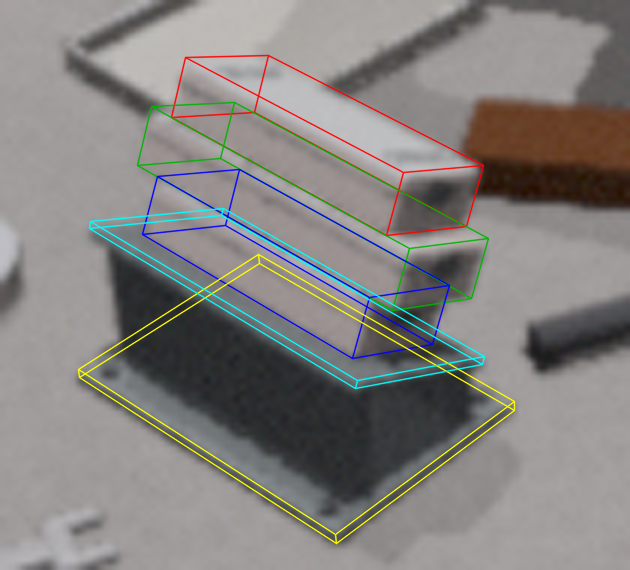

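The model matches both views to within a few mm, with the rack at about (0.595, -0.040) and yaw about 16.3°. I'll move over the stack and look with the wrist camera.

```bash
python3 -m handwheel '[[[-0.03,0.024,-0.006,0,0],[-0.03,0.024,-0.006,0,0],[-0.03,0.024,-0.006,0,0],[-0.03,0.024,-0.006,0,0],[-0.03,0.024,-0.006,0,0],[-0.03,0.024,-0.006,0,0],[-0.03,0.024,-0.006,0,0],[-0.03,0.024,-0.006,0,0],[-0.03,0.024,-0.006,0,0],[-0.03,0.024,-0.006,0,0],[-0.03,0.024,-0.006,0,0],[-0.03,0.024,-0.006,0,0],[-0.03,0.024,-0.006,0,0],[-0.03,0.024,-0.006,0,0],[-0.03,0.024,-0.006,0,0],[-0.03,0.024,-0.006,0,0]]]'
python3 -m handwheel '[[[0,0,0,-0.117,0],[0,0,0,-0.117,0],[0,0,0,-0.117,0],[0,0,0,-0.117,0],[0,0,0,-0.117,0],[0,0,0,-0.117,0],[0,0,0,-0.117,0],[0,0,0,-0.117,0],[0,0,0,-0.117,0],[0,0,0,-0.117,0],[0,0,0,-0.117,0],[0,0,0,-0.117,0],[0,0,0,0,0],[0,0,0,0,0]]]'
python3 - <<'E'
from h import *
np.set_printoptions(precision=4,suppress=True)
o=telemetry.get_obs();print(o['clock'],o['tool_pos'],o['orientation'],o['joint_pos'])
p=vision.snapshot('wrist');save(p,'w1');print({k:v for k,v in p.items() if k!='color'})
t=vision.snapshot('top');save(t,'t1')
E
```

```text
clock: 3.03
tool_pos: [0.5592, -0.0503, 0.3403]
orientation: [-180.0, 0.0, -154.1]
force: [0.8, -0.5, -0.3]
opening: 0.088
clock: 4.2
tool_pos: [0.5588, -0.0522, 0.3396]
orientation: [-180.0, 0.0, -73.9]
force: [-0.0, 0.3, -0.5]
opening: 0.0875
4.2 [ 0.5588 -0.0522  0.3396] [-179.9933    0.0024  -73.8822] [ 14.6407   7.0366  -4.8118  -0.0026 -78.1449   1.4777]
{'mtx': array([[325.1923,   0.    , 274.6024],
       [  0.    , 325.1923, 206.8152],
       [  0.    ,   0.    ,   1.    ]]), 'tool_from_camera': array([[ 0.0006, -0.9698, -0.2438,  0.0662],
       [ 1.    ,  0.0008, -0.0007,  0.0006],
       [ 0.0008, -0.2438,  0.9698, -0.1413],
       [ 0.    ,  0.    ,  0.    ,  1.    ]]), 'shot': 7}
```

View pics/w1.png

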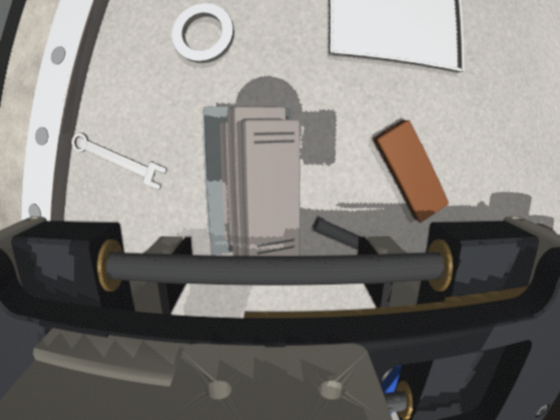

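```bash
cat >> fit.py <<'E'
def Rt(o):
    from scipy.spatial.transform import Rotation as R
    T=np.eye(4);T[:3,:3]=R.from_euler('xyz',o['orientation'],degrees=True).as_matrix();T[:3,3]=o['tool_pos'];return T
def wproj(p,o,X):
    T=np.linalg.inv(Rt(o)@np.array(p['tool_from_camera']));X=np.atleast_2d(X);c=X@T[:3,:3].T+T[:3,3]
    r=np.hypot(c[:,0],c[:,1]);th=np.arctan2(r,c[:,2]);K=p['mtx'];return np.c_[K[0,2]+K[0,0]*th*c[:,0]/r,K[1,2]+K[0,0]*th*c[:,1]/r]
def woverlay(p,o,name,org,wh,sc,rk,offs,which=(0,1,2,3,4)):
    im=cv2.cvtColor(p['color'],cv2.COLOR_RGB2BGR)[org[1]:org[1]+wh[1],org[0]:org[0]+wh[0]]
    im=cv2.resize(im,None,fx=sc,fy=sc,interpolation=cv2.INTER_CUBIC)
    if len(np.shape(offs))==1: offs=[offs]*3
    L=[(boxpts(offs[0],.15,.064,.096),(0,0,255)),(boxpts(offs[1],.18,.032,.064),(0,180,0)),(boxpts(offs[2],.15,0,.032),(255,0,0)),
     ([(x,y,z) for z in(0,.006) for x,y in((-.065,-.095),(.065,-.095),(.065,.095),(-.065,.095))],(0,255,255)),(boxpts((0,0,0),.19,-.004,0,.096),(255,255,0))]
    for k in which:
        P=rack2w(L[k][0],*rk)
        for i,j in [(0,1),(1,2),(2,3),(3,0),(4,5),(5,6),(6,7),(7,4),(0,4),(1,5),(2,6),(3,7)]:
            q=(wproj(p,o,P[i]+(P[j]-P[i])*np.linspace(0,1,20)[:,None])-org)*sc+sc/2
            cv2.polylines(im,[np.int32(q)],False,L[k][1],1,cv2.LINE_AA)
    cv2.imwrite('pics/'+name+'.png',im)
E
python3 - <<'E'
from fit import *
o=telemetry.get_obs();p=vision.snapshot('wrist')
rk=(.5954,-.0401,.285)
woverlay(p,o,'ow1',(190,80),(130,190),3,rk,(0,0,0))
E
```

```text
(no output)
```

View pics/ow1.png

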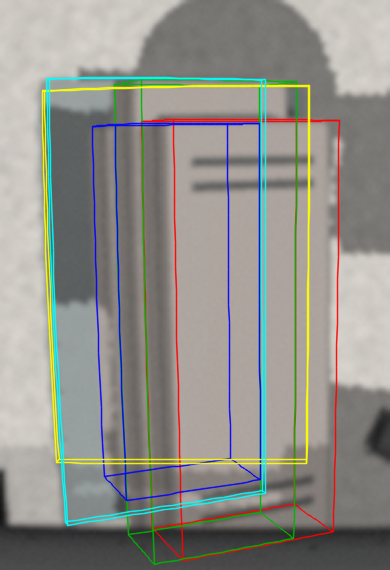

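View pics/t1.png

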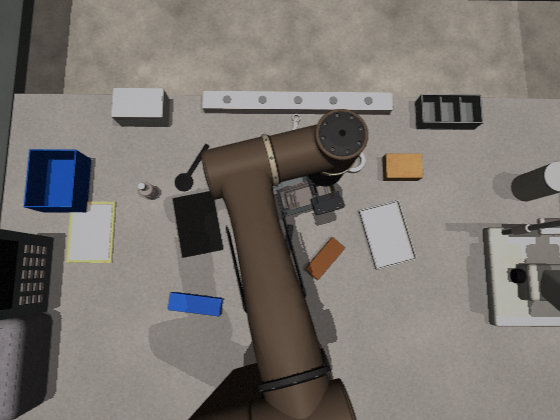

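The wrist view shows the rack model fitting, while the cases lie about 3 mm further up-slope than the seat centre. I'll descend with the jaws straddling the top case across the slope, then shift up-slope before closing, so the upper finger clears the middle case.

```bash
python3 -m handwheel '[[[-0.0014,-0.0104,0.03,0,0],[0,0,0.03,0,0],[0,0,0.03,0,0],[0,0,0.03,0,0],[0,0,0.02,0,0],[0,0,0.015,0,0],[0,0,0.015,0,0],[0,0,0.01,0,0],[0,0,0.006,0,0],[0,0,0,0,0]]]'
python3 - <<'E'
from fit import *
o=telemetry.get_obs();print(o['clock'],o['tool_pos'],o['orientation'],o['force'])
p=vision.snapshot('wrist');save(p,'w2');s=vision.snapshot('scene');save(s,'s2')
im=s['color'][140:260,190:310,::-1];cv2.imwrite('pics/s2c.png',cv2.resize(im,None,fx=5,fy=5,interpolation=cv2.INTER_CUBIC))
E
```

```text
clock: 5.18
tool_pos: [0.5679, -0.0481, 0.1525]
orientation: [179.9, 0.0, -73.7]
force: [-0.2, -0.3, 1.3]
opening: 0.0876
5.1833 [ 0.5679 -0.0481  0.1525] [179.8908   0.0121 -73.7277] [-0.2487 -0.2688  1.2652]
```

View pics/w2.png

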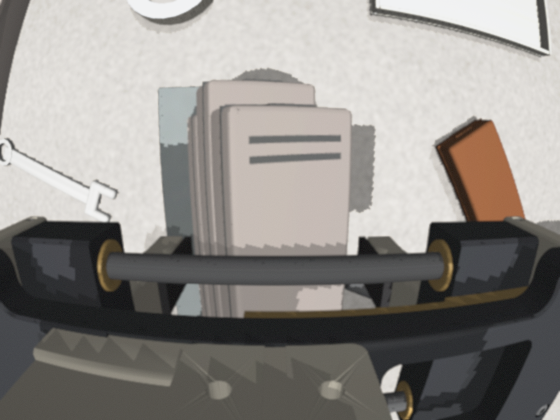

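View pics/s2c.png

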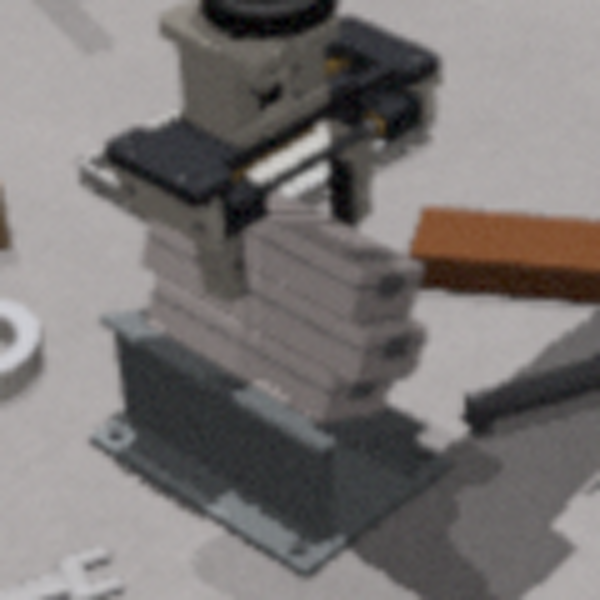

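Run:
```python
from fit import *
o=telemetry.get_obs();p=vision.snapshot('wrist')
woverlay(p,o,'ow2',(150,60),(240,200),3,(.5954,-.0401,.285),(0.003,0,0))
```

```text
(no output)
```

View pics/ow2.png

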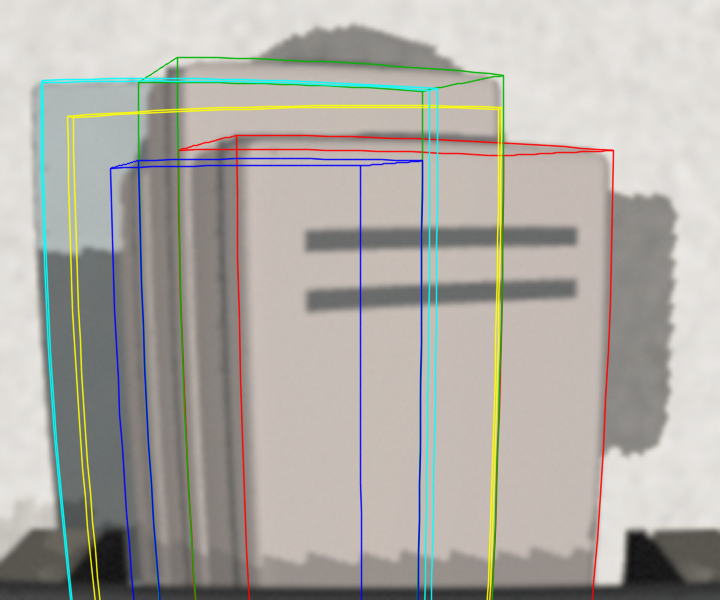

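```bash
python3 -m handwheel '[[[0,-0.005,0,0,0],[0,0,0,0,0.15],[0,0,0,0,0.2],[0,0,0,0,0.25],[0,0,0,0,0.3],[0,0,0,0,0.4],[0,0,0,0,0.5],[0,0,0,0,0.5],[0,0,0,0,0.5]]]'
python3 - <<'E'
from fit import *
o=telemetry.get_obs();print(o['clock'],o['tool_pos'],o['orientation'],o['force'],o['opening'])
p=vision.snapshot('wrist');save(p,'w3');s=vision.snapshot('scene')
im=s['color'][140:260,190:310,::-1];cv2.imwrite('pics/s3c.png',cv2.resize(im,None,fx=5,fy=5,interpolation=cv2.INTER_CUBIC))
E
```

```text
clock: 6.08
tool_pos: [0.5672, -0.0488, 0.1541]
orientation: [179.3, -0.0, -73.7]
force: [-20.7, -3.9, 20.9]
opening: 0.0658
6.0833 [ 0.5672 -0.0488  0.1541] [179.3179  -0.0045 -73.7163] [-20.7205  -3.8708  20.9081] 0.06575699528805969
```

View pics/w3.png

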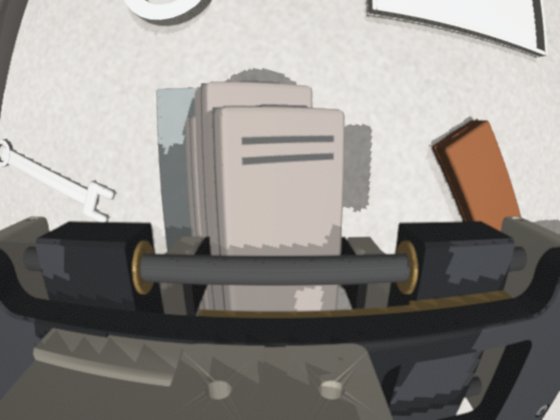

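View pics/s3c.png

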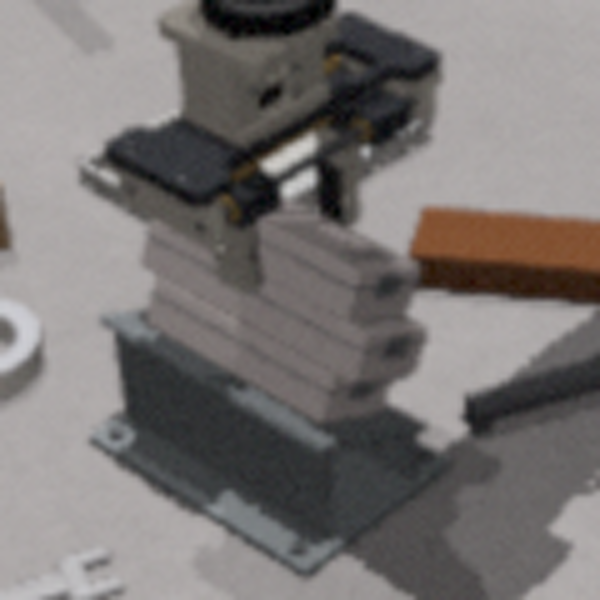

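```bash
python3 -m handwheel '[[[0,0,-0.002,0,0.5],[0,0,-0.002,0,0.5],[0,0,-0.002,0,0.5],[0,0,-0.002,0,0.5],[0,0,0,0,0.5]]]'
python3 - <<'E'
from fit import *
o=telemetry.get_obs();print(o['clock'],o['tool_pos'],o['orientation'],o['force'],o['opening'])
s=vision.snapshot('scene')
im=s['color'][140:260,190:310,::-1];cv2.imwrite('pics/s4c.png',cv2.resize(im,None,fx=5,fy=5,interpolation=cv2.INTER_CUBIC))
E
```

```text
clock: 6.6
tool_pos: [0.5739, -0.0463, 0.1621]
orientation: [-179.9, -0.0, -73.7]
force: [0.6, 0.1, -2.1]
opening: 0.0656
6.6 [ 0.5739 -0.0463  0.1621] [-179.9205   -0.0029  -73.6633] [ 0.6025  0.096  -2.0522] 0.06561506444659447
```

View pics/s4c.png

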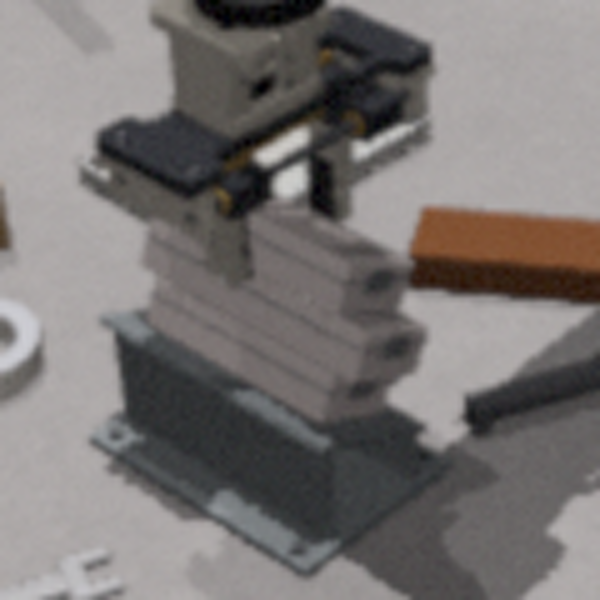

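The wrist now carries the case's weight (-2.1 N), so it's held. I'll lift, carry it to the mat on the left and turn it along the mat.

```bash
python3 -m handwheel '[[[0,0,-0.01,0,0.5],[0,0,-0.02,0,0.5],[0,0,-0.03,0,0.5],[0,0,-0.03,0,0.5],[-0.02,-0.001,-0.01,0,0.5],[-0.034,-0.0015,0,0,0.5],[-0.034,-0.0015,0,0,0.5],[-0.034,-0.0015,0,0,0.5],[-0.034,-0.0015,0,0,0.5],[-0.034,-0.0015,0,0,0.5],[-0.034,-0.0015,0,0,0.5],[-0.034,-0.0015,0,0,0.5],[-0.034,-0.0015,0,0,0.5],[-0.034,-0.0015,0,0,0.5],[-0.034,-0.0015,0,0,0.5],[-0.03,-0.0015,0,0,0.5],[0,0,0,0,0.5]]]'
python3 -m handwheel '[[[0,0,0,-0.115,0.5],[0,0,0,-0.115,0.5],[0,0,0,-0.115,0.5],[0,0,0,-0.115,0.5],[0,0,0,-0.115,0.5],[0,0,0,-0.115,0.5],[0,0,0,-0.115,0.5],[0,0,0,-0.115,0.5],[0,0,0,-0.115,0.5],[0,0,0,-0.115,0.5],[0,0,0,-0.115,0.5],[0,0,0,-0.115,0.5],[0,0,0,-0.115,0.5],[0,0,0,0,0.5],[0,0,0,0,0.5]]]'
python3 - <<'E'
from fit import *
o=telemetry.get_obs();print(o['clock'],o['tool_pos'],o['orientation'],o['joint_pos'],o['force'],o['opening'])
p=vision.snapshot('wrist');save(p,'w5');t=vision.snapshot('top');save(t,'t5')
for r in silhouettes('mat',t)[:2]+silhouettes('tray',t)[:2]:
    m=r['region'].astype(np.uint8);c=max(cv2.findContours(m,0,2)[0],key=cv2.contourArea);b=cv2.boxPoints(cv2.minAreaRect(c))
    print(r['conf'],r['xy'],m.sum(),[onz(t,x,.003)[:2] for x in b],np.mean([onz(t,x,.003)[:2] for x in b],0))
E
```

```text
clock: 8.07
tool_pos: [0.4795, 0.3373, 0.2618]
orientation: [-180.0, 0.1, -73.5]
force: [0.7, -0.2, -1.0]
opening: 0.066
clock: 9.32
tool_pos: [0.4804, 0.3327, 0.262]
orientation: [-180.0, -0.0, 11.8]
force: [-0.6, -0.0, -2.3]
opening: 0.0654
9.3167 [0.4804 0.3327 0.262 ] [-179.991    -0.0108   11.7816] [ 53.8616  11.3956  -9.526    0.0006 -69.0644  47.9199] [-0.5639 -0.0438 -2.2738] 0.0654120592123326
0.69 [207.6, 237.3] 1112 [array([0.5621, 0.4338]), array([0.5928, 0.2811]), array([0.386, 0.237]), array([0.3568, 0.3867])] [0.4744 0.3347]
0.36 [315.6, 178.4] 34 [array([ 0.6392, -0.036 ]), array([ 0.6577, -0.1065]), array([ 0.6497, -0.1083]), array([ 0.6313, -0.0379])] [ 0.6445 -0.0722]
0.74 [389.9, 233.6] 2618 [array([ 0.531 , -0.2476]), array([ 0.5747, -0.4027]), array([ 0.3575, -0.4525]), array([ 0.316 , -0.3005])] [ 0.4448 -0.3509]
```

View pics/w5.png

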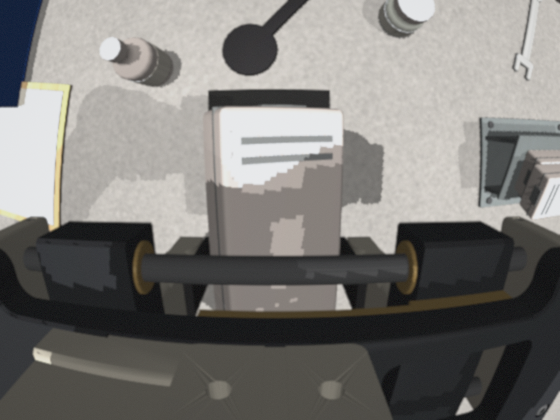

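View pics/t5.png

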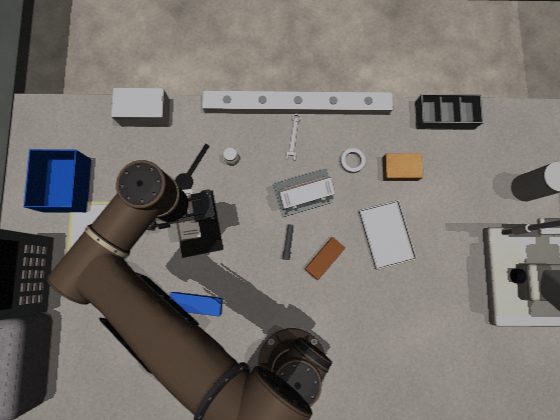

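The case is held, still tilted, over the middle of the mat. I'll lower it quickly to just above first touch, then in small steps.

```bash
python3 -m handwheel '[[[0,0,0.02,0,0.5],[0,0,0.035,0,0.5],[0,0,0.035,0,0.5],[0,0,0.035,0,0.5],[0,0,0.03,0,0.5],[0,0,0.025,0,0.5],[0,0,0.02,0,0.5],[0,0,0.012,0,0.5],[0,0,0,0,0.5]]]'
python3 -m handwheel '[[[0,0,0.002,0,0.5],[0,0,0.002,0,0.5],[0,0,0.002,0,0.5],[0,0,0,0,0.5]]]'
python3 -m handwheel '[[[0,0,0.002,0,0.5],[0,0,0.002,0,0.5],[0,0,0.002,0,0.5],[0,0,0,0,0.5]]]'
```

```text
clock: 10.27
tool_pos: [0.4792, 0.3312, 0.0466]
orientation: [179.8, 0.2, 11.9]
force: [-1.2, -0.2, -1.8]
opening: 0.0656
clock: 10.6
tool_pos: [0.4806, 0.333, 0.0442]
orientation: [-179.9, -0.1, 12.0]
force: [-0.3, 0.0, -2.9]
opening: 0.0656
clock: 10.93
tool_pos: [0.4811, 0.3337, 0.0401]
orientation: [-179.9, -0.2, 12.1]
force: [-5.6, -0.9, 16.5]
opening: 0.0659
```

```bash
python3 -m handwheel '[[[0,0,0.002,0,0.5],[0,0,0.002,0,0.5],[0,0,0,0,0.5]]]'
python3 - <<'E'
from fit import *
p=vision.snapshot('wrist');save(p,'w6')
s=vision.snapshot('scene');cv2.imwrite('pics/s6c.png',cv2.resize(s['color'][200:350,280:430,::-1],None,fx=4,fy=4,interpolation=cv2.INTER_CUBIC))
E
```

```text
clock: 11.18
tool_pos: [0.4817, 0.3351, 0.0368]
orientation: [-179.8, -0.3, 12.1]
force: [-6.6, 2.2, 19.8]
opening: 0.0653
```

View pics/s6c.png

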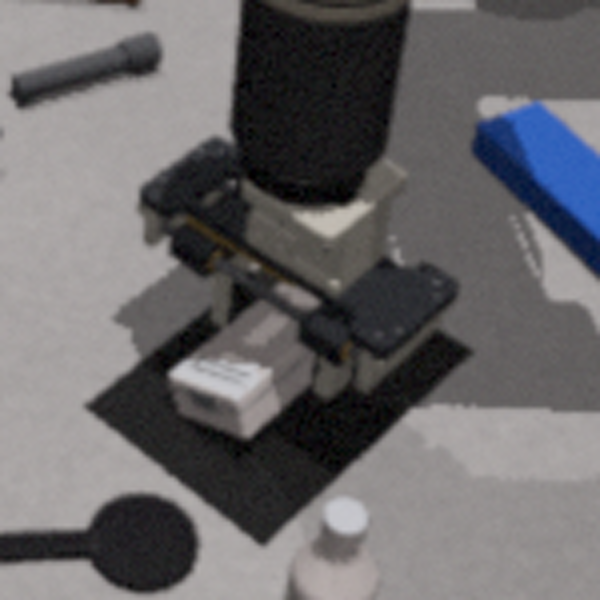

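View pics/w6.png

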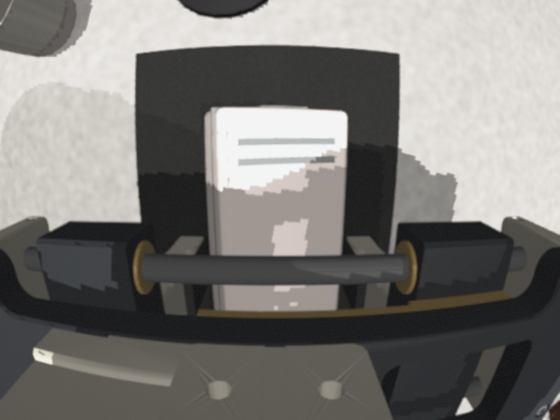

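Pressing is levelling the case on the mat. I'll continue in small steps and watch the force.

```bash
python3 -m handwheel '[[[0,0,0.0015,0,0.5],[0,0,0.0015,0,0.5],[0,0,0,0,0.5]]]'
python3 -m handwheel '[[[0,0,0.0015,0,0.5],[0,0,0.0015,0,0.5],[0,0,0,0,0.5]]]'
python3 -m handwheel '[[[0,0,0.0015,0,0.5],[0,0,0.0015,0,0.5],[0,0,0,0,0.5]]]'
```

```text
clock: 11.53
tool_pos: [0.4821, 0.336, 0.0341]
orientation: [-179.7, -0.3, 12.1]
force: [-6.6, 3.8, 19.2]
opening: 0.0652
clock: 11.78
tool_pos: [0.4825, 0.3367, 0.0311]
orientation: [-179.7, -0.4, 12.1]
force: [-6.4, 6.3, 16.2]
opening: 0.0646
clock: 12.03
tool_pos: [0.4829, 0.3371, 0.0279]
orientation: [-179.7, -0.4, 12.1]
force: [-3.3, 7.6, 13.0]
opening: 0.0637
```

```bash
python3 -m handwheel '[[[0,0,0.0015,0,0.5],[0,0,0.0015,0,0.5],[0,0,0,0,0.5]]]'
python3 -m handwheel '[[[0,0,0.001,0,0.5],[0,0,0.001,0,0.5],[0,0,0,0,0.5]]]'
python3 - <<'E'
from fit import *
s=vision.snapshot('scene');cv2.imwrite('pics/s7c.png',cv2.resize(s['color'][200:350,280:430,::-1],None,fx=4,fy=4,interpolation=cv2.INTER_CUBIC))
E
```

```text
clock: 12.28
tool_pos: [0.4831, 0.3371, 0.0248]
orientation: [-179.7, -0.5, 12.1]
force: [-1.8, 6.6, 10.4]
opening: 0.0627
clock: 12.53
tool_pos: [0.4831, 0.337, 0.0226]
orientation: [-179.7, -0.4, 12.1]
force: [-0.8, 6.4, 10.6]
opening: 0.0624
```

View pics/s7c.png

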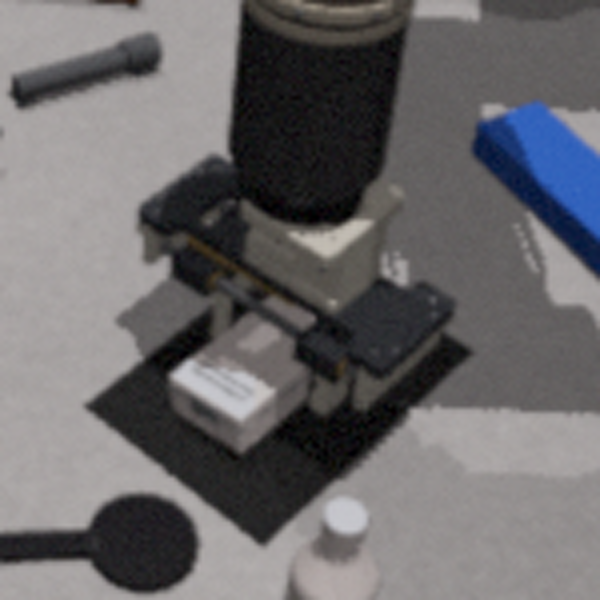

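```bash
python3 -m handwheel '[[[0,0,0.001,0,0.5],[0,0,0.0005,0,0.5],[0,0,0,0,0.3],[0,0,0,0,0.295],[0,0,0,0,0.29],[0,0,0,0,0.285],[0,0,0,0,0.28],[0,0,0,0,0.275],[0,0,0,0,0.27],[0,0,0,0,0.26]]]'
python3 - <<'E'
from fit import *
p=vision.snapshot('wrist');save(p,'w8')
s=vision.snapshot('scene');cv2.imwrite('pics/s8c.png',cv2.resize(s['color'][200:350,280:430,::-1],None,fx=4,fy=4,interpolation=cv2.INTER_CUBIC))
E
```

```text
clock: 13.42
tool_pos: [0.4825, 0.336, 0.0204]
orientation: [-179.7, -0.3, 12.1]
force: [-1.1, 6.0, 9.1]
opening: 0.0648
```

View pics/s8c.png

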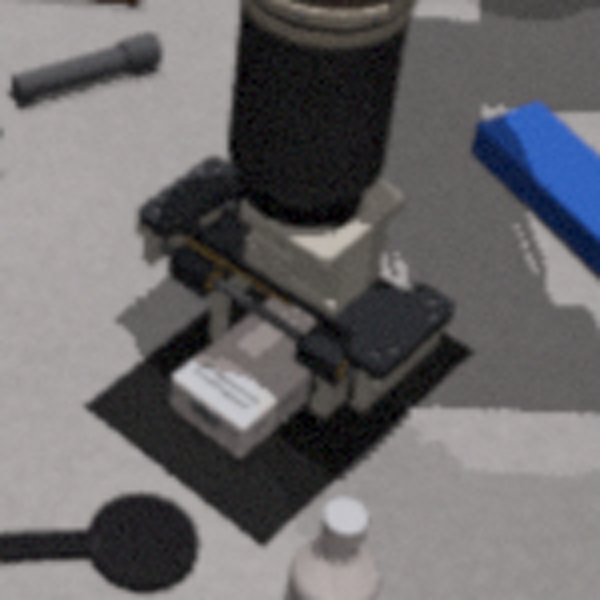

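```bash
python3 -m handwheel '[[[0,0,-0.002,0,0.26],[0,0,-0.002,0,0.24],[0,0,0,0,0.2],[0,0,0,0,0.15]]]'
python3 -m handwheel '[[[0,0,0,0,0.08],[0,0,0,0,0],[0,0,-0.01,0,0],[0,0,-0.02,0,0],[0,0,-0.03,0,0],[0,0,-0.04,0,0],[0,0,-0.04,0,0],[0,0,-0.04,0,0],[0,0,-0.03,0,0],[0,0,-0.03,0,0]]]'
python3 - <<'E'
from fit import *
o=telemetry.get_obs();print(o['clock'],o['tool_pos'],o['orientation'],o['force'])
p=vision.snapshot('wrist');save(p,'w9');s=vision.snapshot('scene');save(s,'s9')
E
```

```text
clock: 13.85
tool_pos: [0.4802, 0.3321, 0.022]
orientation: [180.0, 0.0, 12.0]
force: [-0.2, 0.1, 0.5]
opening: 0.0721
clock: 14.68
tool_pos: [0.4803, 0.3323, 0.2654]
orientation: [-179.9, -0.1, 12.0]
force: [0.3, 0.6, -0.3]
opening: 0.0878
14.6833 [0.4803 0.3323 0.2654] [-179.9279   -0.0949   11.9883] [ 0.2527  0.6319 -0.2775]
```

View pics/w9.png

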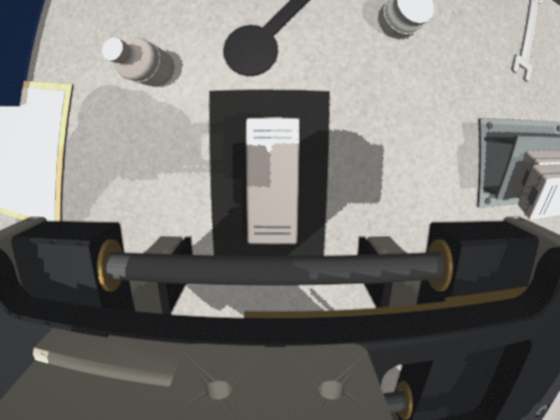

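View pics/s9.png

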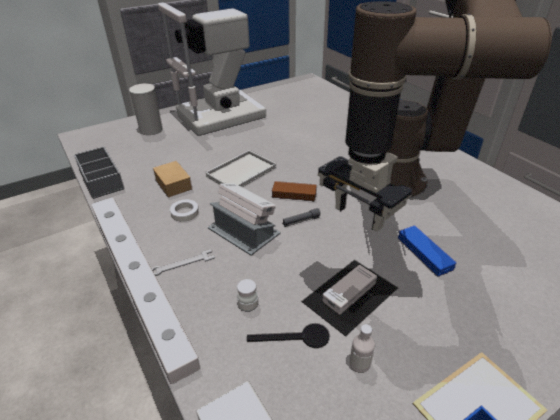

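The top case lies flat on the mat: wrist view (272,180), scene view (350,290). The middle and bottom cases are still on the rack. I'll go back over the rack.

```bash
python3 -m handwheel '[[[0,0,0,0.115,0],[0,0,0,0.115,0],[0,0,0,0.115,0],[0,0,0,0.115,0],[0,0,0,0.115,0],[0,0,0,0.115,0],[0,0,0,0.115,0],[0,0,0,0.115,0],[0,0,0,0.115,0],[0,0,0,0.115,0],[0,0,0,0.115,0],[0,0,0,0.115,0],[0,0,0,0.115,0],[0,0,0,0,0]]]'
python3 -m handwheel '[[[0.0354,0.002,-0.003,0,0],[0.0354,0.002,-0.003,0,0],[0.0354,0.002,-0.003,0,0],[0.0354,0.002,-0.003,0,0],[0.0354,0.002,-0.003,0,0],[0.0354,0.002,-0.003,0,0],[0.0354,0.002,-0.003,0,0],[0.0354,0.002,-0.003,0,0],[0.0354,0.002,-0.003,0,0],[0.0354,0.002,-0.003,0,0],[0.0354,0.002,-0.003,0,0],[0,0,0,0,0],[0,0,0,0,0]]]'
python3 - <<'E'
from fit import *
o=telemetry.get_obs();print(o['clock'],o['tool_pos'],o['orientation'],o['joint_pos'])
p=vision.snapshot('wrist');save(p,'w10')
woverlay(p,o,'ow10',(190,60),(130,200),3,(.5954,-.0401,.285),(0.003,0,0),(1,2,4))
E
```

```text
clock: 15.95
tool_pos: [0.4802, 0.3323, 0.2622]
orientation: [180.0, -0.0, -74.0]
force: [-0.4, 0.4, 0.7]
opening: 0.0877
clock: 17.03
tool_pos: [0.5687, -0.0492, 0.295]
orientation: [180.0, 0.0, -73.7]
force: [0.5, -0.3, 0.1]
opening: 0.0876
17.0333 [ 0.5687 -0.0492  0.295 ] [179.9778   0.0026 -73.662 ] [ 14.6911   9.0659  -8.1012  -0.002  -72.8552   1.6475]
```

View pics/ow10.png

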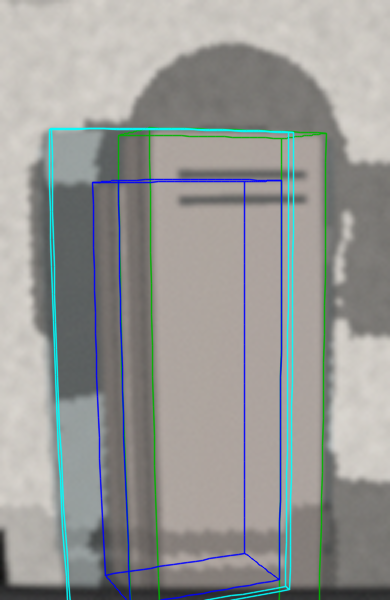

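The middle case matches the model to 1–2 mm. While closing earlier, the arm took about 20 N because the case jammed up-slope. This time I'll push along the slope, lifting a little as I go.

```bash
python3 -m handwheel '[[[-0.0013,-0.0136,0.03,0,0],[0,0,0.03,0,0],[0,0,0.03,0,0],[0,0,0.03,0,0],[0,0,0.02,0,0],[0,0,0.015,0,0],[0,0,0.01,0,0],[0,0,0.008,0,0],[0,0,0,0,0],[0,0,0,0,0]]]'
python3 -m handwheel '[[[0,-0.002,0,0,0.05],[0,-0.002,0,0,0.09],[0,-0.001,-0.0005,0,0.1],[0,-0.001,-0.0005,0,0.1],[0,-0.001,-0.0005,0,0.11],[0,0,-0.0004,0,0.13],[0,0,-0.0004,0,0.15],[0,0,-0.0004,0,0.17],[0,0,-0.0004,0,0.19],[0,0,-0.0004,0,0.21]]]'
python3 - <<'E'
from fit import *
o=telemetry.get_obs();print(o['clock'],o['tool_pos'],o['orientation'],o['force'],o['opening'])
p=vision.snapshot('wrist');save(p,'w11')
E
```

```text
clock: 17.92
tool_pos: [0.5817, -0.0417, 0.1225]
orientation: [-180.0, -0.0, -73.6]
force: [0.6, -1.1, 0.1]
opening: 0.0882
clock: 18.75
tool_pos: [0.5845, -0.0415, 0.1254]
orientation: [179.6, 0.0, -73.7]
force: [-10.4, -3.1, 4.3]
opening: 0.0704
18.75 [ 0.5845 -0.0415  0.1254] [179.5986   0.0252 -73.7252] [-10.4005  -3.0625   4.3263] 0.07036693572636989
```

View pics/w11.png

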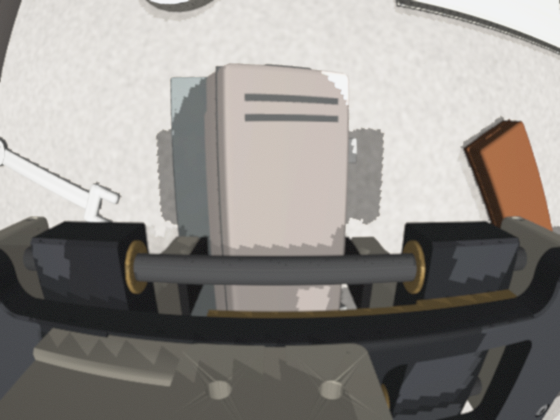

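```bash
python3 -m handwheel '[[[0,0,-0.001,0,0.23],[0,0,-0.001,0,0.25],[0,0,-0.0005,0,0.3],[0,0,-0.0005,0,0.5],[0,0,0,0,0.5],[0,0,0,0,0.5]]]'
python3 -m handwheel '[[[0,0,-0.002,0,0.5],[0,0,-0.002,0,0.5],[0,0,-0.002,0,0.5],[0,0,-0.002,0,0.5],[0,0,0,0,0.5]]]'
python3 - <<'E'
from fit import *
p=vision.snapshot('wrist');save(p,'w12');s=vision.snapshot('scene')
im=s['color'][140:260,190:310,::-1];cv2.imwrite('pics/s12c.png',cv2.resize(im,None,fx=5,fy=5,interpolation=cv2.INTER_CUBIC))
E
```

```text
clock: 19.3
tool_pos: [0.5886, -0.04, 0.1288]
orientation: [-180.0, -0.0, -73.7]
force: [0.5, 0.7, -1.7]
opening: 0.0656
clock: 19.72
tool_pos: [0.5884, -0.0402, 0.1371]
orientation: [-180.0, -0.0, -73.7]
force: [-0.6, -0.2, -3.8]
opening: 0.0657
```

View pics/s12c.png

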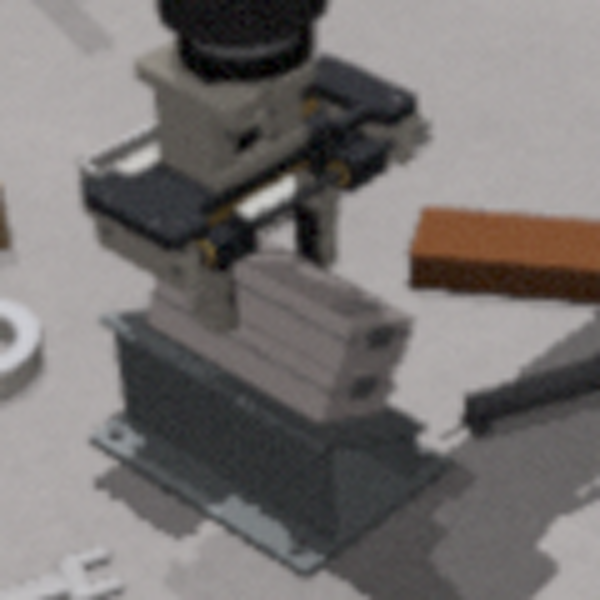

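The middle case is lifted (-3.8 N) and the bottom one stayed. I'll lift it and carry it to the tray.

```bash
python3 -m handwheel '[[[0,0,-0.015,0,0.5],[0,0,-0.03,0,0.5],[0,0,-0.03,0,0.5],[0,0,-0.03,0,0.5],[0.01,0.009,-0.018,0,0.5],[0.0257,0.0224,0,0,0.5],[0.0257,0.0224,0,0,0.5],[0.0257,0.0224,0,0,0.5],[0.0257,0.0224,0,0,0.5],[0.0257,0.0224,0,0,0.5],[0.0257,0.0224,0,0,0.5],[0.0257,0.0224,0,0,0.5],[0.0257,0.0224,0,0,0.5],[0.0257,0.0224,0,0,0.5],[0.0157,0.0134,0,0,0.5],[0,0,0,0,0.5]]]'
python3 -m handwheel '[[[0,0,0,0.115,0.5],[0,0,0,0.115,0.5],[0,0,0,0.115,0.5],[0,0,0,0.115,0.5],[0,0,0,0.115,0.5],[0,0,0,0.115,0.5],[0,0,0,0.115,0.5],[0,0,0,0.115,0.5],[0,0,0,0.115,0.5],[0,0,0,0.115,0.5],[0,0,0,0.115,0.5],[0,0,0,0.115,0.5],[0,0,0,0.115,0.5],[0,0,0,0.115,0.5],[0,0,0,0,0.5],[0,0,0,0,0.5]]]'
python3 - <<'E'
from fit import *
o=telemetry.get_obs();print(o['clock'],o['tool_pos'],o['orientation'],o['joint_pos'],o['force'],o['opening'])
p=vision.snapshot('wrist');save(p,'w13');s=vision.snapshot('scene');save(s,'s13')
E
```

```text
clock: 21.15
tool_pos: [0.4434, -0.3527, 0.2592]
orientation: [179.9, 0.0, -73.9]
force: [-0.2, -0.4, -3.8]
opening: 0.0654
clock: 22.48
tool_pos: [0.4455, -0.3495, 0.2595]
orientation: [180.0, -0.0, -165.7]
force: [-0.7, 0.6, -3.6]
opening: 0.0657
22.4833 [ 0.4455 -0.3495  0.2595] [ 179.9899   -0.0005 -165.6977] [-18.3241   9.7625 -11.9047  -0.0088 -68.3386 -57.3703] [-0.7147  0.613  -3.5846] 0.06566141908147737
```

View pics/w13.png

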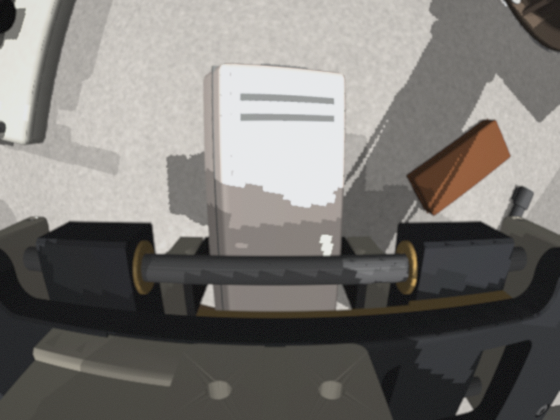

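View pics/s13.png

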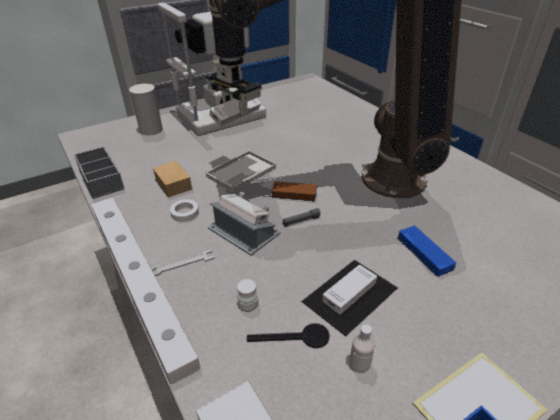

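Run:
```python
from fit import *
t=vision.snapshot('top');s=vision.snapshot('scene')
t['color']=cv2.imread('pics/t5.png')[:,:,::-1].copy();s['color']=cv2.imread('pics/s9.png')[:,:,::-1].copy()
x,y,a=.4455,-.350,np.radians(14)
def box(X,Y,z0,z1): return rack2w([(i,j,z) for z in(z0,z1) for i,j in((-X/2,-Y/2),(X/2,-Y/2),(X/2,Y/2),(-X/2,Y/2))],x,y,a)
for cam,n,o,wh,sc in[(t,'otA',(345,185),(85,95),6),(s,'otB',(195,145),(90,50),8)]:
    im=cv2.resize(cam['color'][o[1]:o[1]+wh[1],o[0]:o[0]+wh[0],::-1],None,fx=sc,fy=sc,interpolation=cv2.INTER_CUBIC)
    draw(im,cam,box(.22,.15,0,.02),(0,0,255),sc,o)
    cv2.imwrite('pics/'+n+'.png',im)
```

```text
(no output)
```

View pics/otA.png

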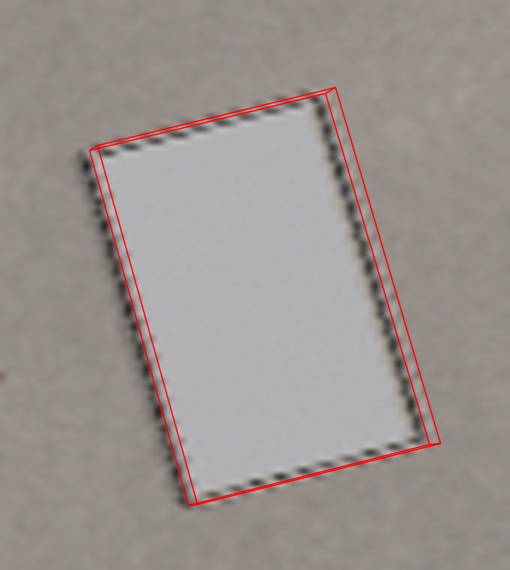

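View pics/otB.png

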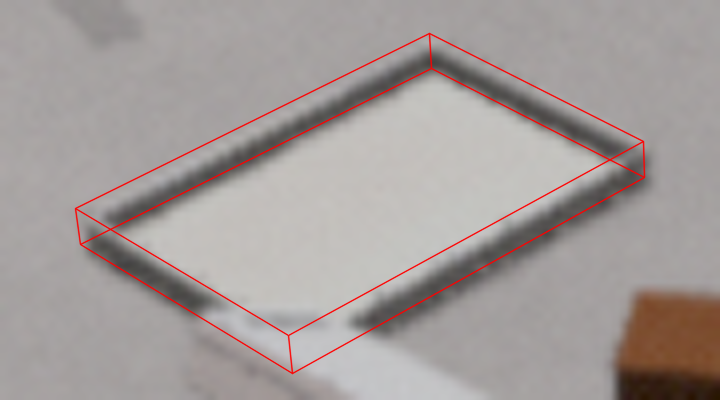

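The tray's true position is about 4 mm nearer the rack than my model had it, with centre about (0.447, -0.3465) and yaw 14°. I'll correct for that and lower the case.

```bash
python3 -m handwheel '[[[-0.003,0.0023,0.02,0,0.5],[0,0,0.035,0,0.5],[0,0,0.035,0,0.5],[0,0,0.035,0,0.5],[0,0,0.03,0,0.5],[0,0,0.025,0,0.5],[0,0,0.02,0,0.5],[0,0,0.012,0,0.5],[0,0,0,0,0.5],[0,0,0,0,0.5]]]'
python3 -m handwheel '[[[0,0,0.002,0,0.5],[0,0,0.002,0,0.5],[0,0,0.002,0,0.5],[0,0,0,0,0.5]]]'
```

```text
clock: 23.52
tool_pos: [0.4477, -0.3469, 0.0473]
orientation: [180.0, -0.1, -165.8]
force: [0.6, 0.6, -3.8]
opening: 0.0656
clock: 23.85
tool_pos: [0.448, -0.3469, 0.0419]
orientation: [-180.0, 0.0, -165.9]
force: [-1.1, -0.5, -3.6]
opening: 0.0656
```

Run:
```python
from fit import *
o=telemetry.get_obs();print(o['clock'],o['tool_pos'])
p=vision.snapshot('wrist');save(p,'w14');s=vision.snapshot('scene')
cv2.imwrite('pics/s14c.png',cv2.resize(s['color'][100:200,185:285,::-1],None,fx=6,fy=6,interpolation=cv2.INTER_CUBIC))
```

```text
23.85 [ 0.448  -0.3469  0.0419]
```

View pics/w14.png

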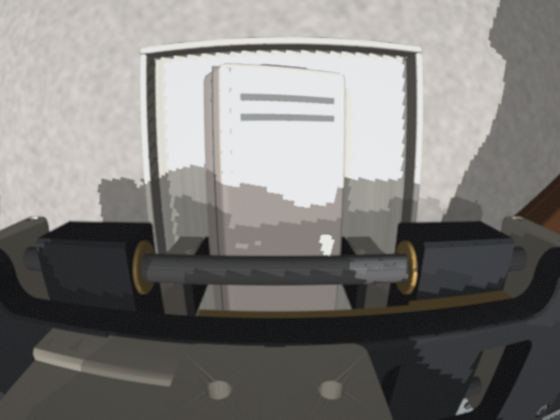

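View pics/s14c.png

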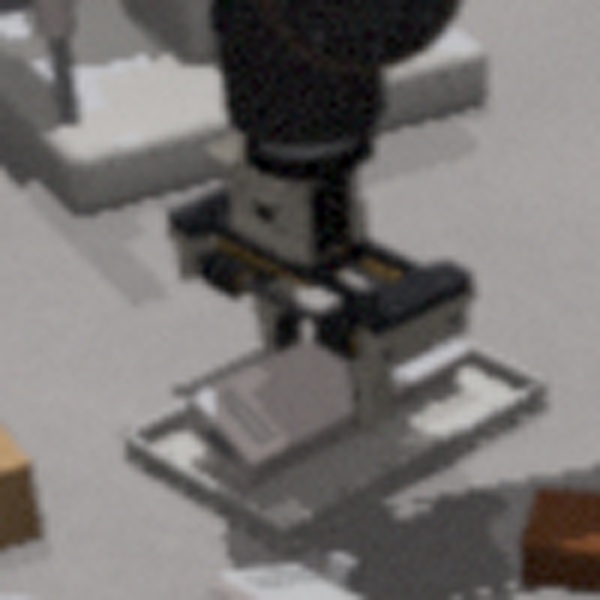

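The case is inside the tray with even margins, with the walls at columns 150 and 412 and the case centred at 278. I'll press gently to level it.

```bash
python3 -m handwheel '[[[0,0,0.002,0,0.5],[0,0,0.002,0,0.5],[0,0,0.002,0,0.5],[0,0,0,0,0.5]]]'
python3 -m handwheel '[[[0,0,0.002,0,0.5],[0,0,0.002,0,0.5],[0,0,0,0,0.5]]]'
python3 -m handwheel '[[[0,0,0.002,0,0.5],[0,0,0.002,0,0.5],[0,0,0,0,0.5]]]'
python3 -m handwheel '[[[0,0,0.0015,0,0.5],[0,0,0.0015,0,0.5],[0,0,0,0,0.5]]]'
```

```text
clock: 24.28
tool_pos: [0.4486, -0.3481, 0.038]
orientation: [-179.8, 0.1, -165.8]
force: [-4.5, -1.5, 16.2]
opening: 0.0657
clock: 24.53
tool_pos: [0.4492, -0.3493, 0.0345]
orientation: [-179.7, 0.1, -165.8]
force: [-4.4, -6.7, 16.7]
opening: 0.0655
clock: 24.78
tool_pos: [0.4502, -0.3497, 0.0306]
orientation: [-179.7, 0.2, -165.8]
force: [-2.7, -8.6, 14.3]
opening: 0.0643
clock: 25.03
tool_pos: [0.4507, -0.3496, 0.0275]
orientation: [-179.7, 0.3, -165.8]
force: [-1.0, -7.6, 11.5]
opening: 0.0634
```

```bash
python3 -m handwheel '[[[0,0,0.0015,0,0.5],[0,0,0.0015,0,0.5],[0,0,0.001,0,0.5],[0,0,0,0,0.5]]]'
python3 -m handwheel '[[[0,0,0.001,0,0.3],[0,0,0,0,0.295],[0,0,0,0,0.29],[0,0,0,0,0.285],[0,0,0,0,0.28],[0,0,0,0,0.275],[0,0,0,0,0.27],[0,0,0,0,0.26],[0,0,0,0,0.25]]]'
```

```text
clock: 25.37
tool_pos: [0.451, -0.3494, 0.0233]
orientation: [-179.7, 0.3, -165.8]
force: [1.3, -6.3, 8.7]
opening: 0.0624
clock: 26.12
tool_pos: [0.4502, -0.3484, 0.0214]
orientation: [-179.8, 0.2, -165.8]
force: [1.0, -5.6, 7.9]
opening: 0.0649
```

```bash
python3 -m handwheel '[[[0,0,-0.001,0,0.25],[0,0,-0.001,0,0.24],[0,0,-0.001,0,0.22],[0,0,0,0,0.2],[0,0,0,0,0.15],[0,0,0,0,0.12],[0,0,0,0,0.12]]]'
python3 - <<'E'
from fit import *
o=telemetry.get_obs();print(o['clock'],o['tool_pos'],o['force'])
p=vision.snapshot('wrist');save(p,'w15')
E
```

```text
clock: 26.7
tool_pos: [0.4476, -0.3467, 0.0224]
orientation: [180.0, -0.0, -165.9]
force: [0.5, -0.8, 0.3]
opening: 0.0767
26.7 [ 0.4476 -0.3467  0.0224] [ 0.4999 -0.8339  0.2751]
```

View pics/w15.png

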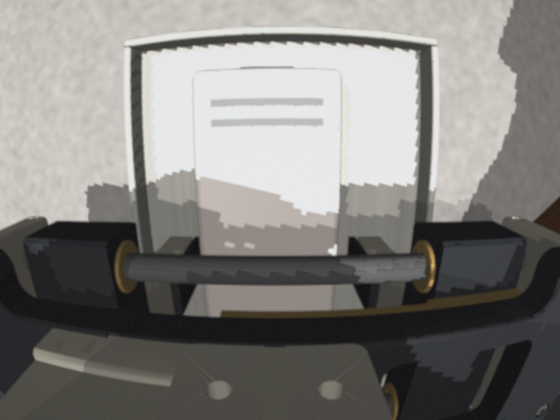

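The middle case lies flat in the tray, clear of all the walls. I'll lift away, confirm, and go to the mat.

```bash
python3 -m handwheel '[[[0,0,-0.01,0,0.12],[0,0,-0.02,0,0.12],[0,0,-0.03,0,0.1],[0,0,-0.04,0,0],[0,0,-0.04,0,0],[0,0,-0.04,0,0],[0,0,-0.04,0,0],[0,0,-0.02,0,0]]]'
python3 - <<'E'
from fit import *
o=telemetry.get_obs();print(o['clock'],o['tool_pos'],o['force'])
p=vision.snapshot('wrist');save(p,'w16')
E
python3 -m handwheel '[[[-0.01166,0.0383,0,0,0],[-0.01166,0.0383,0,0,0],[-0.01166,0.0383,0,0,0],[-0.01166,0.0383,0,0,0],[-0.01166,0.0383,0,0,0],[-0.01166,0.0383,0,0,0],[-0.01166,0.0383,0,0,0],[-0.01166,0.0383,0,0,0],[-0.01166,0.0383,0,0,0],[-0.01166,0.0383,0,0,0],[-0.01166,0.0383,0,0,0],[-0.01166,0.0383,0,0,0],[-0.01166,0.0383,0,0,0],[-0.01166,0.0383,0,0,0],[-0.01166,0.0383,0,0,0],[-0.01166,0.0383,0,0,0],[-0.01166,0.0383,0,0.038,0],[0,0,0,0,0],[0,0,0,0,0]]]'
python3 - <<'E'
from fit import *
o=telemetry.get_obs();print(o['clock'],o['tool_pos'],o['orientation'],o['joint_pos'])
p=vision.snapshot('wrist');save(p,'w17');t=vision.snapshot('top');save(t,'t17');s=vision.snapshot('scene');save(s,'s17')
E
```

```text
clock: 27.42
tool_pos: [0.4487, -0.3478, 0.2692]
orientation: [-179.7, 0.3, -165.9]
force: [1.3, -0.6, 0.9]
opening: 0.0875
27.4167 [ 0.4487 -0.3478  0.2692] [ 1.2853 -0.5697  0.8681]
clock: 29.05
tool_pos: [0.4811, 0.3346, 0.2621]
orientation: [-180.0, -0.1, -168.0]
force: [-0.4, -0.5, 0.3]
opening: 0.0878
29.05 [0.4811 0.3346 0.2621] [-179.9557   -0.0579 -167.9576] [  53.9219   11.5992   -9.2388   -0.0061  -69.2347 -131.8773]
```

View pics/w16.png

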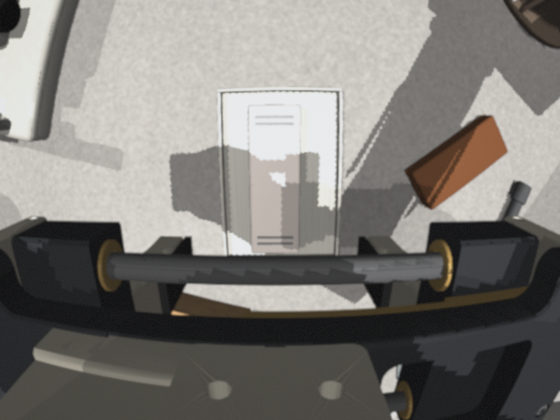

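View pics/w17.png

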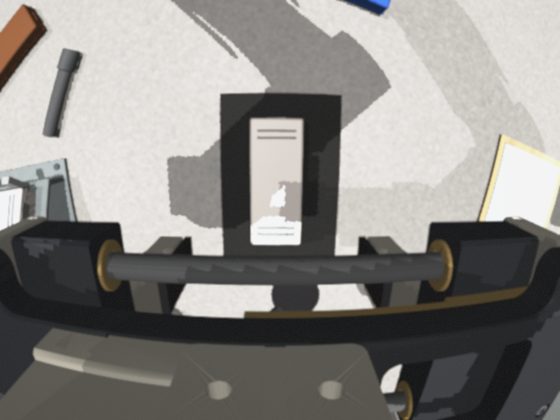

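View pics/s17.png

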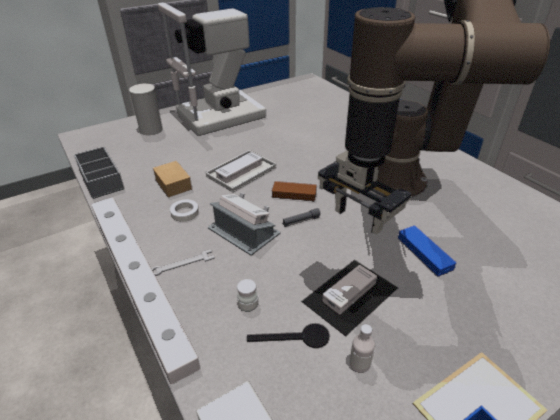

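The middle case is flat in the tray (w16, about 274,180). Now I'll measure the top case on the mat and the bottom case on the rack.

```bash
cat >> fit.py <<'E'
def wonz(p,o,px,z):
    K=p['mtx'];d=(np.array(px)-[K[0,2],K[1,2]])/K[0,0];th=np.hypot(*d);v=np.array([*(np.sin(th)*d/th),np.cos(th)])
    T=Rt(o)@np.array(p['tool_from_camera']);v=T[:3,:3]@v;c=T[:3,3];return c+v*(z-c[2])/v[2]
E
python3 - <<'E'
from fit import *
o=telemetry.get_obs();p=vision.snapshot('wrist')
cv2.imwrite('pics/w17c.png',cv2.resize(p['color'][100:255,210:350,::-1],None,fx=4,fy=4,interpolation=cv2.INTER_CUBIC))
t=vision.snapshot('top');im=t['color'][160:225,260:350,::-1]
overlay(t,'ot17',(260,160),(90,65),6,(.5954,-.0401,.28),(0.003,0,0),(2,4))
s=vision.snapshot('scene');overlay(s,'os17',(195,165),(105,95),6,(.5954,-.0401,.28),(0.003,0,0),(2,4))
E
```

```text
(no output)
```

View pics/w17c.png

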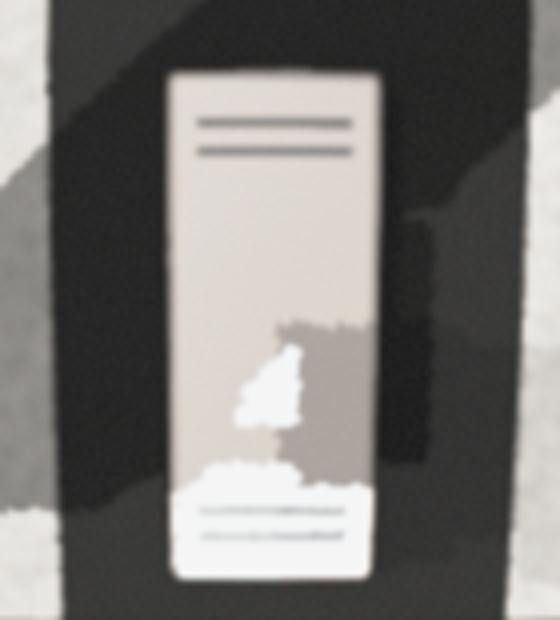

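View pics/ot17.png

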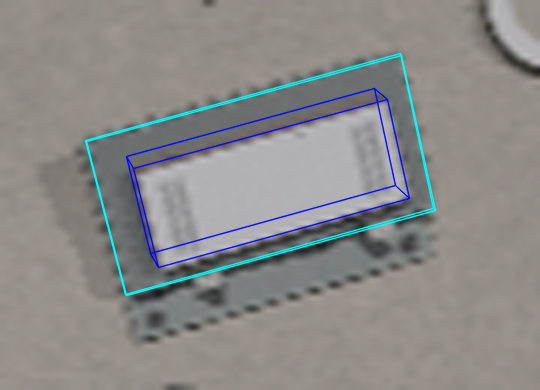

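View pics/os17.png

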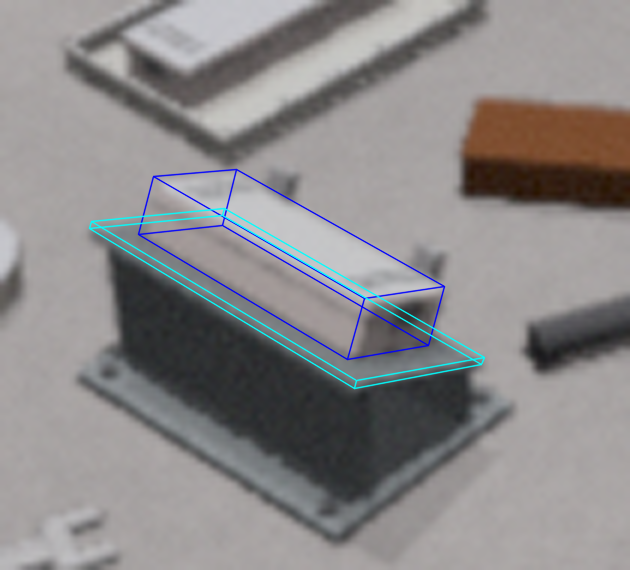

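Run:
```python
from fit import *
o=telemetry.get_obs();p=vision.snapshot('wrist')
c=[(167,73),(382,73),(374,579),(173,580)]
W=np.array([wonz(p,o,(210+a/4-.4,100+b/4-.4),.035)[:2] for a,b in c]);print(W,W.mean(0))
print('lengths',np.linalg.norm(W[0]-W[1]),np.linalg.norm(W[1]-W[2]),np.linalg.norm(W[2]-W[3]),np.linalg.norm(W[3]-W[0]))
d=(W[0]+W[1]-W[2]-W[3]);print('yaw',np.degrees(np.arctan2(d[1],d[0])),o['orientation'])
e=W.mean(0)-o['tool_pos'][:2];R=Rt(o)[:2,:2];print('tool delta',R.T@e)
```

```text
[[0.4133 0.2899]
 [0.4007 0.3491]
 [0.5477 0.3803]
 [0.5606 0.3206]] [0.4806 0.335 ]
lengths 0.060470275556702695 0.15034216297514752 0.0610623522595295 0.1504665085130467
yaw -168.1136743585325 [ 179.9732    0.0293 -168.1559]
tool delta [0.0005 0.0033]
```

```bash
python3 -m handwheel '[[[0,0.0015,0.03,0,0],[0,0,0.04,0,0],[0,0,0.04,0,0],[0,0,0.04,0,0],[0,0,0.03,0,0],[0,0,0.025,0,0],[0,0,0.015,0,0],[0,0,0.01,0,0],[0,0,0.005,0,0],[0,0,0,0,0]]]'
python3 - <<'E'
from fit import *
o=telemetry.get_obs();print(o['clock'],o['tool_pos'],o['orientation'],o['force'])
E
```

```text
clock: 30.23
tool_pos: [0.4813, 0.3339, 0.0271]
orientation: [-180.0, -0.0, -168.1]
force: [0.2, 0.1, -0.0]
opening: 0.0878
30.2333 [0.4813 0.3339 0.0271] [-179.967    -0.0369 -168.119 ] [ 0.1771  0.1439 -0.0131]
```

```bash
python3 -m handwheel '[[[0,0,0.0045,0,0],[0,0,0,0,0.15],[0,0,0,0,0.25],[0,0,0,0,0.3],[0,0,0,0,0.33],[0,0,0,0,0.45],[0,0,0,0,0.5],[0,0,0,0,0.5]]]'
python3 -m handwheel '[[[0,0,-0.003,0,0.5],[0,0,-0.01,0,0.5],[0,0,-0.03,0,0.5],[0,0,-0.035,0,0.5],[0,0,-0.035,0,0.5],[0,0,-0.035,0,0.5],[0,0,-0.035,0,0.5],[0,0,-0.035,0,0.5],[0,0,-0.02,0,0.5],[0,0,0,0,0.5]]]'
python3 - <<'E'
from fit import *
o=telemetry.get_obs();print(o['clock'],o['tool_pos'],o['orientation'],o['force'],o['opening'])
p=vision.snapshot('wrist');save(p,'w18')
E
```

```text
clock: 30.9
tool_pos: [0.4815, 0.3348, 0.0236]
orientation: [180.0, 0.0, -168.1]
force: [-0.8, 0.3, 4.5]
opening: 0.0601
clock: 31.73
tool_pos: [0.4828, 0.3355, 0.2674]
orientation: [179.7, 0.4, -168.1]
force: [1.0, 0.7, -1.6]
opening: 0.0598
31.7333 [0.4828 0.3355 0.2674] [ 179.736     0.4215 -168.0653] [ 1.0164  0.6734 -1.5866] 0.05983638121839151
```

View pics/w18.png

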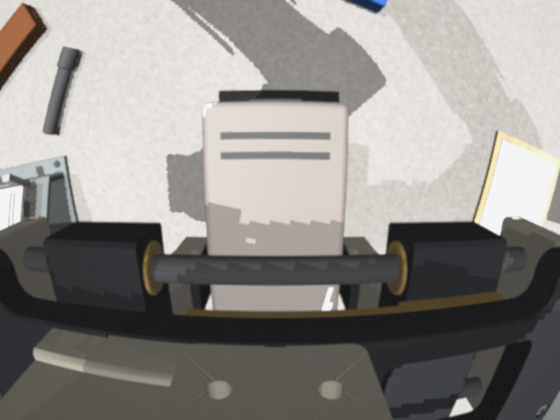

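The case is gripped level, with the opening at 60 mm. I'll turn it to the rack's direction.

```bash
python3 -m handwheel '[[[0,0,0,-0.118,0.5],[0,0,0,-0.118,0.5],[0,0,0,-0.118,0.5],[0,0,0,-0.118,0.5],[0,0,0,-0.118,0.5],[0,0,0,-0.118,0.5],[0,0,0,-0.118,0.5],[0,0,0,-0.118,0.5],[0,0,0,-0.118,0.5],[0,0,0,-0.118,0.5],[0,0,0,-0.118,0.5],[0,0,0,-0.118,0.5],[0,0,0,-0.118,0.5],[0,0,0,-0.118,0.5],[0,0,0,0,0.5],[0,0,0,0,0.5]]]'
python3 - <<'E'
from fit import *
o=telemetry.get_obs();R=Rt(o)[:2,:2];print(o['tool_pos'],o['orientation'],R.T@(np.array([.5814,-.0443])-o['tool_pos'][:2]))
E
```

```text
clock: 33.12
tool_pos: [0.4808, 0.3338, 0.2599]
orientation: [179.9, -0.1, -73.7]
force: [-0.0, 0.3, -2.2]
opening: 0.0601
[0.4808 0.3338 0.2599] [179.8821  -0.0583 -73.667 ] [0.3912 0.0098]
```

```bash
python3 -m handwheel '[[[0.0356,0.0009,0,0,0.5],[0.0356,0.0009,0,0,0.5],[0.0356,0.0009,0,0,0.5],[0.0356,0.0009,0,0,0.5],[0.0356,0.0009,0,0,0.5],[0.0356,0.0009,0,0,0.5],[0.0356,0.0009,0,0,0.5],[0.0356,0.0009,0,0,0.5],[0.0356,0.0009,0,0,0.5],[0.0356,0.0009,0,0,0.5],[0.0356,0.0009,0,0,0.5],[0,0,0,0,0.5],[0,0,0,0,0.5],[0,0,0,0,0.5]]]'
python3 - <<'E'
from fit import *
o=telemetry.get_obs();R=Rt(o)[:2,:2];print(o['tool_pos'],o['orientation'],R.T@(np.array([.5814,-.0443])-o['tool_pos'][:2]))
p=vision.snapshot('wrist')
woverlay(p,o,'ow19',(150,60),(240,200),3,(.5954,-.0401,.285),(0.003,0,0),(2,4))
s=vision.snapshot('scene');cv2.imwrite('pics/s19.png',cv2.resize(s['color'][110:250,190:310,::-1],None,fx=4,fy=4,interpolation=cv2.INTER_CUBIC))
E
```

```text
clock: 34.28
tool_pos: [0.5831, -0.0441, 0.2604]
orientation: [179.9, 0.0, -73.7]
force: [0.1, 0.5, -2.1]
opening: 0.0604
[ 0.5831 -0.0441  0.2604] [179.9365   0.0219 -73.6568] [-0.0002  0.0017]
```

View pics/ow19.png

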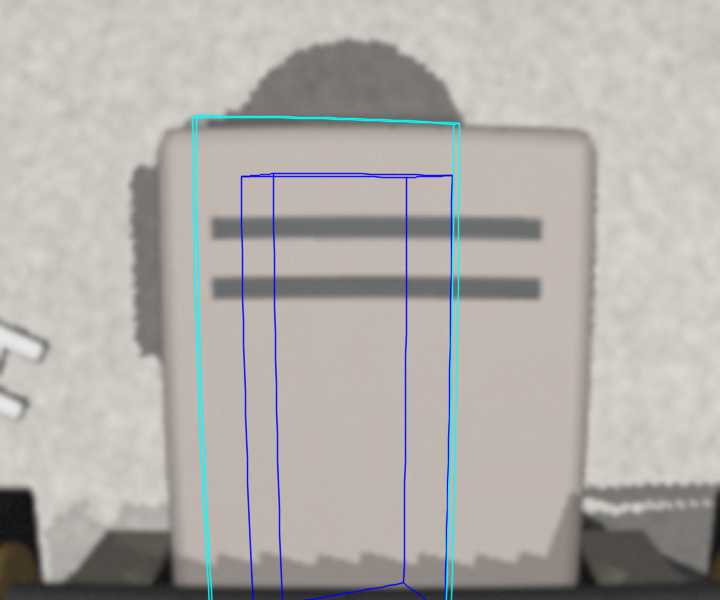

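View pics/s19.png

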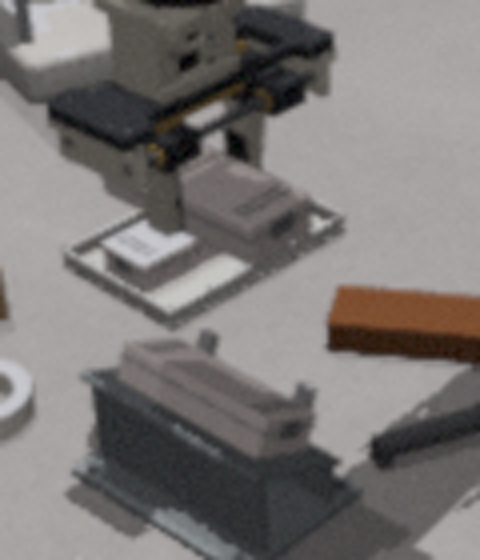

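```bash
python3 -m handwheel '[[[0,0.001,0.02,0,0.5],[0,0,0.03,0,0.5],[0,0,0.03,0,0.5],[0,0,0.02,0,0.5],[0,0,0.01,0,0.5],[0,0,0.006,0,0.5],[0,0,0,0,0.5],[0,0,0,0,0.5]]]'
python3 -m handwheel '[[[0,0,0.002,0,0.5],[0,0,0.002,0,0.5],[0,0,0,0,0.5]]]'
python3 - <<'E'
from fit import *
o=telemetry.get_obs();R=Rt(o)[:2,:2];print(o['tool_pos'],o['orientation'],R.T@(np.array([.5814,-.0443])-o['tool_pos'][:2]),o['force'])
p=vision.snapshot('wrist')
woverlay(p,o,'ow20',(150,30),(240,200),3,(.5954,-.0401,.285),(0.003,0,0),(2,4))
s=vision.snapshot('scene');cv2.imwrite('pics/s20.png',cv2.resize(s['color'][140:250,190:310,::-1],None,fx=5,fy=5,interpolation=cv2.INTER_CUBIC))
E
```

```text
clock: 35.05
tool_pos: [0.5833, -0.0436, 0.1461]
orientation: [-179.9, -0.0, -73.4]
force: [-0.1, -0.9, -1.3]
opening: 0.0601
clock: 35.3
tool_pos: [0.5827, -0.044, 0.1416]
orientation: [-179.9, 0.0, -73.4]
force: [-0.5, -0.4, -2.3]
opening: 0.0598
[ 0.5827 -0.044   0.1416] [-179.9388    0.001   -73.4488] [-0.0001  0.0013] [-0.5399 -0.4083 -2.336 ]
```

View pics/ow20.png

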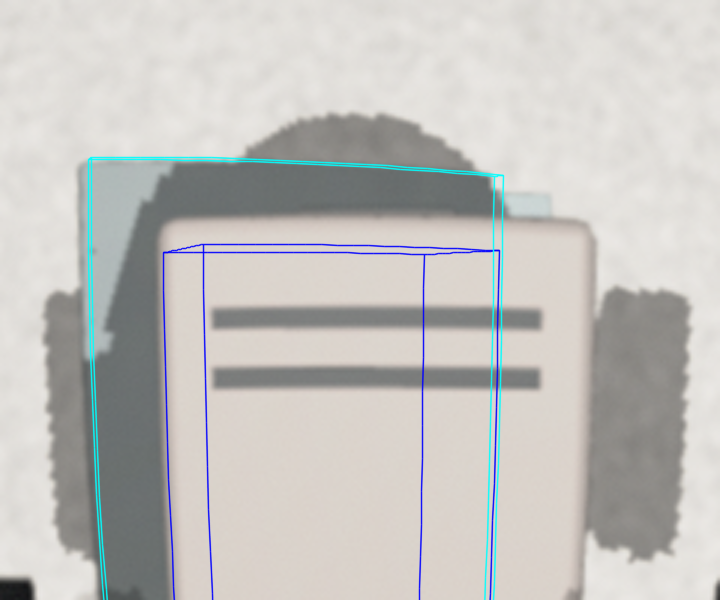

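View pics/s20.png

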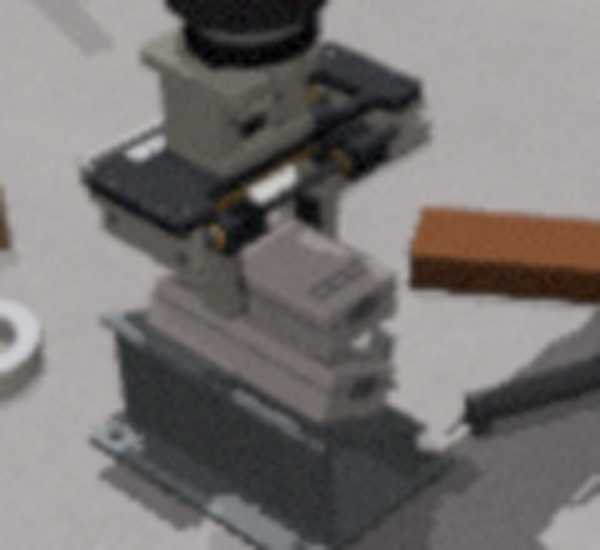

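```bash
python3 -m handwheel '[[[0,0,0.0015,0,0.5],[0,0,0.0015,0,0.5],[0,0,0,0,0.5]]]'
python3 -m handwheel '[[[0,0,0.0015,0,0.5],[0,0,0.0015,0,0.5],[0,0,0,0,0.5]]]'
```

```text
clock: 35.65
tool_pos: [0.5823, -0.0441, 0.1377]
orientation: [180.0, 0.0, -73.4]
force: [-0.3, 0.2, -2.3]
opening: 0.0598
clock: 35.9
tool_pos: [0.5823, -0.0441, 0.1346]
orientation: [180.0, 0.0, -73.4]
force: [-0.6, 0.2, -1.6]
opening: 0.0599
```

```bash
python3 -m handwheel '[[[0,0,0.001,0,0.5],[0,0,0.001,0,0.5],[0,0,0,0,0.5]]]'
```

```text
clock: 36.15
tool_pos: [0.5824, -0.0441, 0.1328]
orientation: [180.0, 0.0, -73.4]
force: [0.2, 0.7, -2.1]
opening: 0.0601
```

```bash
python3 -m handwheel '[[[0,0,0.001,0,0.5],[0,0,0,0,0.5]]]'
python3 -m handwheel '[[[0,0,0.001,0,0.5],[0,0,0,0,0.5]]]'
```

```text
clock: 36.32
tool_pos: [0.5826, -0.0441, 0.1322]
orientation: [-180.0, -0.0, -73.4]
force: [-0.6, -0.0, -1.9]
opening: 0.0598
clock: 36.48
tool_pos: [0.5826, -0.0441, 0.1321]
orientation: [-180.0, -0.0, -73.4]
force: [-4.0, 1.2, 6.0]
opening: 0.0599
```

Edge contact at z 0.132 with 8 N. I'll now open the jaws bit by bit so the case tilts down onto the slope under control.

```bash
python3 -m handwheel '[[[0,0,0,0,0.32],[0,0,0,0,0.314],[0,0,0,0,0.308],[0,0,0,0,0.302],[0,0,0,0,0.296],[0,0,0,0,0.29],[0,0,0,0,0.29]]]'
python3 - <<'E'
from fit import *
o=telemetry.get_obs();print(o['tool_pos'],o['opening'])
p=vision.snapshot('wrist')
cv2.imwrite('pics/w21.png',p['color'][:,:,::-1])
s=vision.snapshot('scene');cv2.imwrite('pics/s21.png',cv2.resize(s['color'][140:250,190:310,::-1],None,fx=5,fy=5,interpolation=cv2.INTER_CUBIC))
E
```

```text
clock: 37.07
tool_pos: [0.5824, -0.0441, 0.1309]
orientation: [180.0, 0.0, -73.4]
force: [-1.2, 0.1, -1.1]
opening: 0.062
[ 0.5824 -0.0441  0.1309] 0.062041880366027286
```

View pics/s21.png

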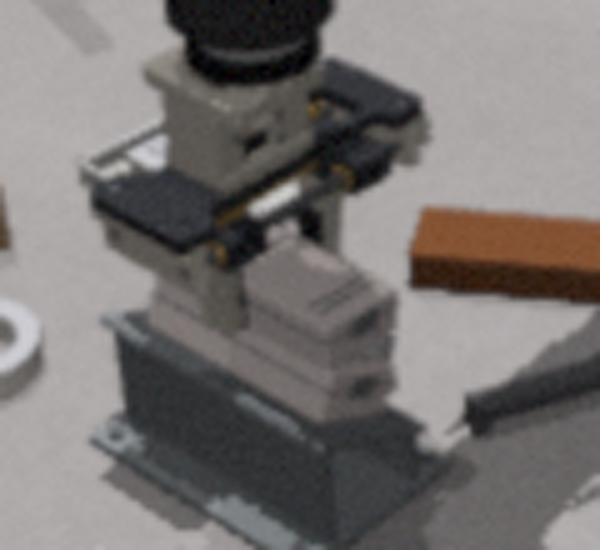

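View pics/w21.png

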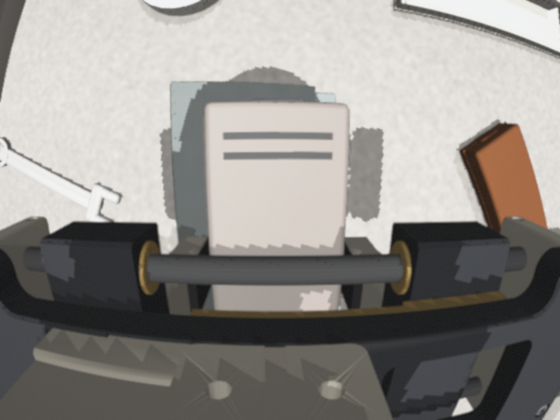

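It's tilting as planned. I'll continue opening slowly.

```bash
python3 -m handwheel '[[[0,0,0,0,0.284],[0,0,0,0,0.279],[0,0,0,0,0.274],[0,0,0,0,0.269],[0,0,0,0,0.265],[0,0,0,0,0.261],[0,0,0,0,0.258],[0,0,0,0,0.255],[0,0,0,0,0.252],[0,0,0,0,0.252]]]'
python3 - <<'E'
from fit import *
p=vision.snapshot('wrist')
cv2.imwrite('pics/w22.png',p['color'][:,:,::-1])
s=vision.snapshot('scene');cv2.imwrite('pics/s22.png',cv2.resize(s['color'][140:250,190:310,::-1],None,fx=5,fy=5,interpolation=cv2.INTER_CUBIC))
E
```

```text
clock: 38.0
tool_pos: [0.5825, -0.0441, 0.1311]
orientation: [180.0, 0.0, -73.4]
force: [-0.9, -0.3, 0.4]
opening: 0.0654
```

View pics/s22.png

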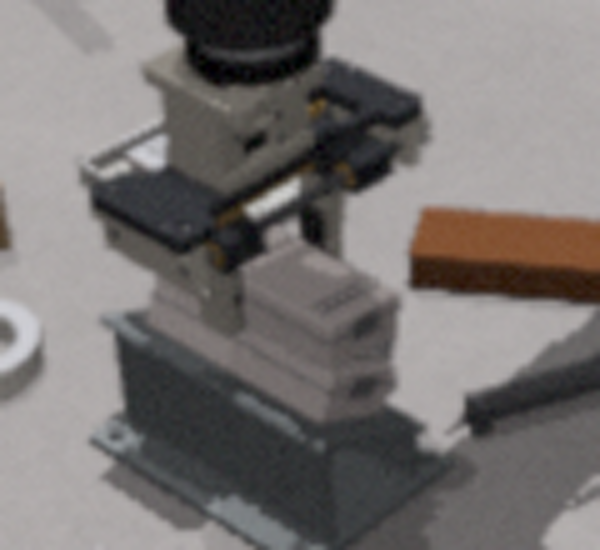

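View pics/w22.png

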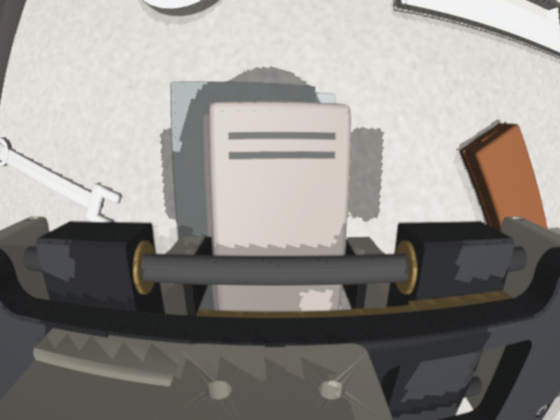

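```bash
python3 -m handwheel '[[[0,0,0,0,0.249],[0,0,0,0,0.246],[0,0,0,0,0.243],[0,0,0,0,0.24],[0,0,0,0,0.237],[0,0,0,0,0.234],[0,0,0,0,0.231],[0,0,0,0,0.228],[0,0,0,0,0.225],[0,0,0,0,0.222],[0,0,0,0,0.219],[0,0,0,0,0.216]]]'
python3 - <<'E'
from fit import *
p=vision.snapshot('wrist')
cv2.imwrite('pics/w23.png',p['color'][:,:,::-1])
s=vision.snapshot('scene');cv2.imwrite('pics/s23.png',cv2.resize(s['color'][140:250,190:310,::-1],None,fx=5,fy=5,interpolation=cv2.INTER_CUBIC))
E
```

```text
clock: 39.1
tool_pos: [0.5825, -0.0441, 0.1311]
orientation: [180.0, 0.0, -73.4]
force: [-0.6, -0.5, -1.2]
opening: 0.0685
```

View pics/s23.png

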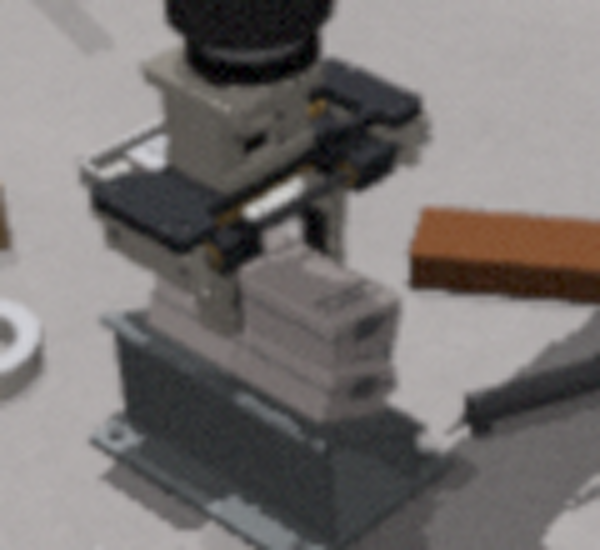

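View pics/w23.png

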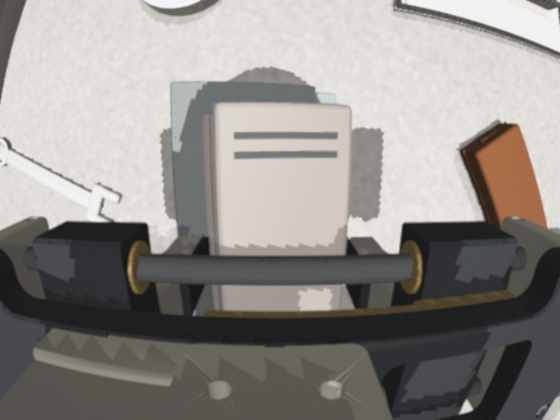

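Nearly seated. I'll keep opening slowly until the case is free.

```bash
python3 -m handwheel '[[[0,0,0,0,0.212],[0,0,0,0,0.208],[0,0,0,0,0.204],[0,0,0,0,0.2],[0,0,0,0,0.196],[0,0,0,0,0.192],[0,0,0,0,0.188],[0,0,0,0,0.184],[0,0,0,0,0.18],[0,0,0,0,0.176],[0,0,0,0,0.172],[0,0,0,0,0.168],[0,0,0,0,0.164],[0,0,0,0,0.16],[0,0,0,0,0.156],[0,0,0,0,0.152],[0,0,0,0,0.148],[0,0,0,0,0.14]]]'
python3 - <<'E'
from fit import *
o=telemetry.get_obs();print(o['tool_pos'])
p=vision.snapshot('wrist')
woverlay(p,o,'w24',(150,60),(240,200),3,(.5954,-.0401,.285),(0.003,0,0),(1,2))
s=vision.snapshot('scene');cv2.imwrite('pics/s24.png',cv2.resize(s['color'][140:250,190:310,::-1],None,fx=5,fy=5,interpolation=cv2.INTER_CUBIC))
E
```

```text
clock: 40.7
tool_pos: [0.5826, -0.0441, 0.1311]
orientation: [-180.0, -0.0, -73.4]
force: [-0.9, 0.1, -0.2]
opening: 0.075
[ 0.5826 -0.0441  0.1311]
```

View pics/s24.png

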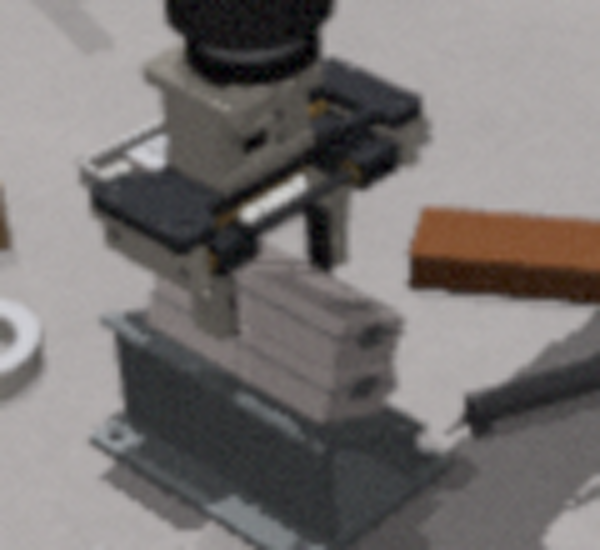

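View pics/w24.png

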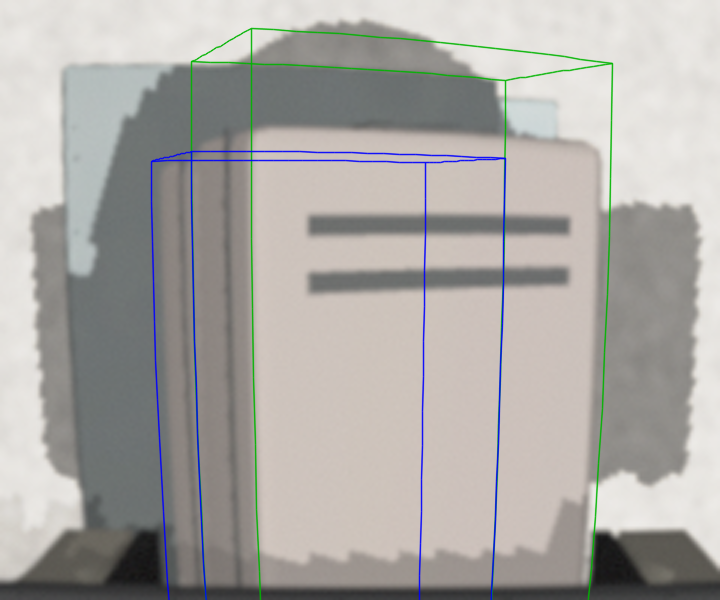

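Seated at the slope angle. I'll open fully, retract straight up and check the alignment.

```bash
python3 -m handwheel '[[[0,0,0,0,0.1],[0,0,0,0,0.05],[0,0,0,0,0],[0,0,-0.01,0,0],[0,0,-0.02,0,0],[0,0,-0.03,0,0],[0,0,-0.04,0,0],[0,0,-0.03,0,0],[0,0,-0.01,0,0],[0,0,0,0,0],[0,0,0,0,0]]]'
python3 - <<'E'
from fit import *
o=telemetry.get_obs();print(o['clock'],o['tool_pos'],o['orientation'],o['force'])
p=vision.snapshot('wrist')
cv2.imwrite('pics/w25.png',cv2.resize(p['color'][60:260,190:340,::-1],None,fx=3,fy=3,interpolation=cv2.INTER_CUBIC))
s=vision.snapshot('scene');cv2.imwrite('pics/s25.png',cv2.resize(s['color'][150:250,195:305,::-1],None,fx=6,fy=6,interpolation=cv2.INTER_CUBIC))
E
```

```text
clock: 41.72
tool_pos: [0.5825, -0.044, 0.2719]
orientation: [-179.9, 0.0, -73.4]
force: [0.6, -0.2, -1.3]
opening: 0.0878
41.7167 [ 0.5825 -0.044   0.2719] [-179.8928    0.0126  -73.4477] [ 0.6073 -0.1535 -1.2774]
```

View pics/s25.png

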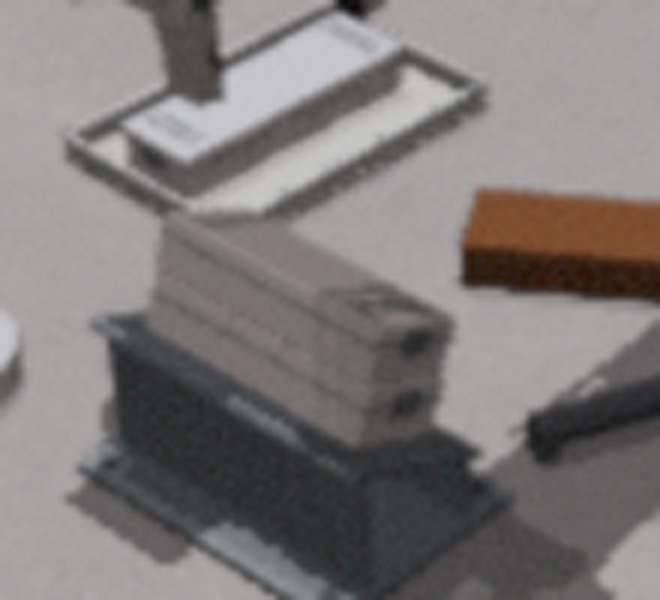

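View pics/w25.png

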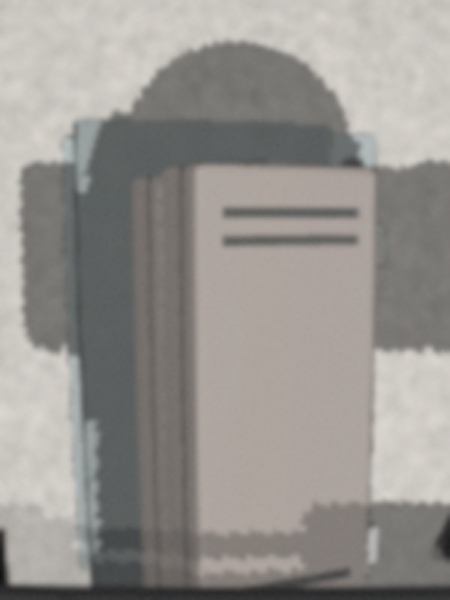

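Run:
```python
from fit import *
o=telemetry.get_obs()
p=vision.snapshot('wrist')
# draw 150mm boxes at h 0-.032 and .032-.064
import fit
org=(190,60);sc=4
im=cv2.resize(p['color'][60:200,190:340,::-1],None,fx=sc,fy=sc,interpolation=cv2.INTER_CUBIC)
for h,col in((0,(255,0,0)),(.032,(0,0,255))):
    P=rack2w(boxpts((.0035,0,0),.15,h,h+.032),.5954,-.0401,.285)
    for i,j in [(0,1),(1,2),(2,3),(3,0),(4,5),(5,6),(6,7),(7,4),(0,4),(1,5),(2,6),(3,7)]:
        q=(wproj(p,o,P[i]+(P[j]-P[i])*np.linspace(0,1,20)[:,None])-org)*sc+sc/2
        cv2.polylines(im,[np.int32(q)],False,col,1,cv2.LINE_AA)
cv2.imwrite('pics/w26.png',im)
```

```text
(no output)
```

View pics/w26.png

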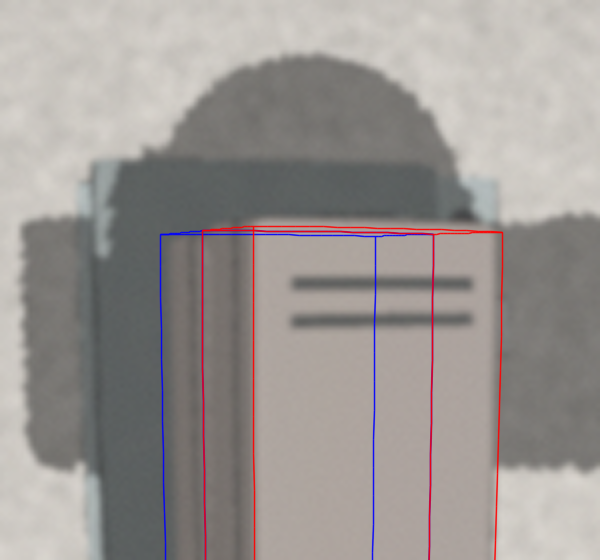

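The model with a common offset for both cases matches, and the top case is within about 2 mm of square on the bottom one. I'll move the arm aside for an unobstructed final check.

```bash
python3 -m handwheel '[[[-0.01,0,-0.01,0,0],[-0.035,0,0,0,0],[-0.035,0,0,0,0],[-0.035,0,0,0,0],[-0.035,0,0,0,0],[-0.035,0,0,0,0],[-0.035,0,0,0,0],[-0.035,0,0,0,0],[-0.035,0,0,0,0],[-0.035,0,0,0,0],[-0.035,0,0,0,0],[-0.02,0,0,0,0],[0,0,0,0,0],[0,0,0,0,0]]]'
python3 - <<'E'
from fit import *
t=vision.snapshot('top');save(t,'t27');s=vision.snapshot('scene');save(s,'s27')
rk=(.5954,-.0401,.283)
for cam,n,o,wh,sc in[(t,'t27c',(260,160),(90,65),7),(s,'s27c',(190,135),(115,110),5)]:
    im=cv2.resize(cam['color'][o[1]:o[1]+wh[1],o[0]:o[0]+wh[0],::-1],None,fx=sc,fy=sc,interpolation=cv2.INTER_CUBIC)
    if n[0]=='t':
        for h,col in((0,(255,0,0)),(.032,(0,0,255))): draw(im,cam,rack2w(boxpts((.0035,0,0),.15,h,h+.032),*rk),col,sc,o)
    cv2.imwrite('pics/'+n+'.png',im)
E
```

```text
clock: 43.03
tool_pos: [0.4732, 0.3214, 0.2804]
orientation: [179.9, -0.1, -73.3]
force: [-0.5, 0.3, -0.8]
opening: 0.0879
```

View pics/t27c.png

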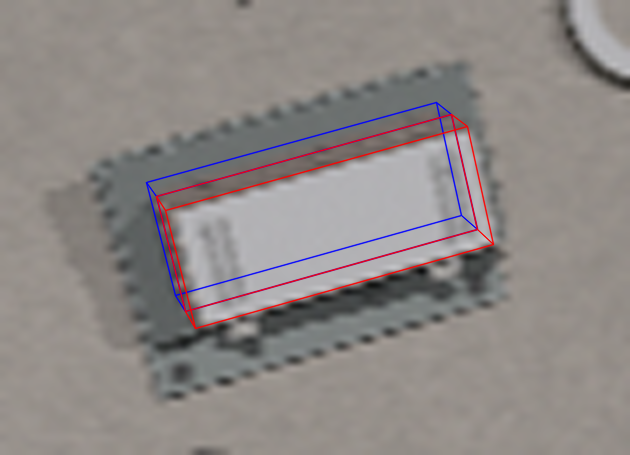

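View pics/s27c.png

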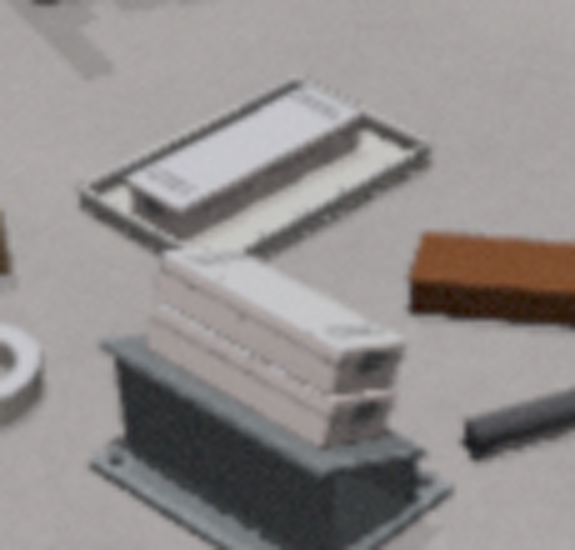

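View pics/t27.png

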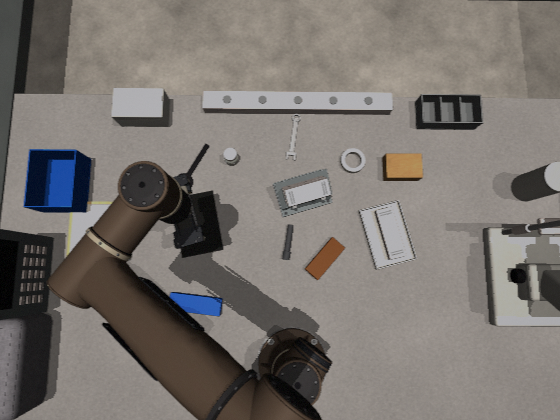

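The last pictures show the top case square on the bottom one on the rack, at top (308,193). The middle case is flat in the tray at (387,235), and the other things are where they were. Handing in.

```bash
python3 -c "
from plant import close_job
print(close_job())"
```

```text
the job is handed in; nothing more can be done
None
```

The job is done and handed in at about 43 s of the 72 s allowed; no verdict was reported. I laid the top case flat on the mat, laid the middle case flat in the tray, then put the top case back on the bottom case.

**Last checks:**
- **Top on bottom:** the top case lies at the slope angle, about 1–2 mm up-slope and about 2 mm towards the rack's -y from exact alignment. I judged that square enough and did not nudge it.
- **Middle case:** it lies flat in the tray, clear of all the walls.
- **Other things:** no other item looks moved. The arm was over the mat in the last picture, so it partly hid the eye-cover paddle and I could not see all of it.
- **Robot:** the gripper is open and clear of everything.

**What did not go smoothly:**
- **First grip:** closing on the top case jammed and put about 20 N sideways and 20 N upward on the arm. I pushed along the slope for the middle case, and the sideways force dropped to about 10 N.
- **Setting down:** the tool cannot tilt, so I levelled both cases by pressing them onto the mat and the tray with up to about 20 N, then opened the jaws slowly. The last few degrees settled as the jaws opened, and the fingertips rested on the mat and the tray floor with about 8–9 N.
- **Camera disagreement:** the scene camera showed the cases a few mm off from the top and wrist cameras. I relied on the wrist views and on contact force.

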